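# Put the paste pans and the measuring cup away

## Task

Put the paste-making kit away: set the middle pan into the large pan and the small pan into the middle one, with the three handles turned well apart so that every pan sits upright and fully home on the floor of the one round it. Hang the measuring cup by its ear on the hook of the cup stand. Lower the pans in gently, do not drop or force them, leave the large pan standing upright on the bench about where it is, and leave the other things on the bench alone.

Things in the scene. Friction and masses are not known exactly. Their poses are not given: they have to be found in the camera images.
- large_pan: largest steel pan with one handle: rim 96 mm across, base 80 mm, 48 mm high, wall and floor 3 mm. Origin: centre of underside; z up through its mouth, +x along the handle. Upright on the bench near the middle, handle in any direction but at the robot. Pans nest with 2 to 3 mm play; each inner rim then stands 8 mm above the outer one, so its handle clears the rim but not the other grip.
- large_pan_grip (a point): middle of the wooden grip of the large pan's handle, 109 mm out from the pan's axis and 56 mm above its underside; the dark wooden grip is 66 mm long, 16 mm wide, 18 mm high with flat sides, on a handle that leaves the rim and rises 10 degrees
- middle_pan: middle-sized steel pan with one handle: rim 84 mm across, base 68 mm, 53 mm high, wall and floor 3 mm. Origin: centre of underside; z up through its mouth, +x along the handle. Starts tipped 26 degrees on the rack's sloping lower shelf, mouth towards the rack's front, handle sideways along the rack's +y, grip just under the upper tier's front edge. Home, its origin is 3 mm above the large pan's.
- middle_pan_grip (a point): middle of the wooden grip of the middle pan's handle, 103 mm out from the pan's axis and 61 mm above its underside; the dark wooden grip is 66 mm long, 16 mm wide, 18 mm high with flat sides, on a handle that leaves the rim and rises 10 degrees
- small_pan: smallest steel pan with one handle: rim 72 mm across, base 56 mm, 58 mm high, wall and floor 3 mm. Origin: centre of underside; z up through its mouth, +x along the handle. Stands upright near the front left or front right, handle pointing roughly away from the robot. Home, its origin is 3 mm above the middle pan's.
- small_pan_grip (a point): middle of the wooden grip of the small pan's handle, 97 mm out from the pan's axis and 66 mm above its underside; the dark wooden grip is 66 mm long, 16 mm wide, 18 mm high with flat sides, on a handle that leaves the rim and rises 10 degrees
- cup: steel cup, 58 mm across, 66 mm high, with a wire ear (3 mm radius) on one side. Origin: centre of underside; z up, +x towards the ear. The ear lies in the cup's x-z plane: its opening runs from the wall at 29 mm to 57 mm out, and from 15 to 55 mm above the underside. Starts front left or right.
- cup_ear (a point): middle of the underside of the ear's straight level top bar, 45 mm out from the cup's axis and 55 mm above its underside
- rack: fixed two-tier wooden rack, 210 mm wide, 118 mm deep. Lower shelf slopes 26 degrees down to its front (-x) and ends in a lip 12 mm high. The slatted upper tier, 322 to 341 mm up, reaches forward over the lower shelf to 34 mm in front of the origin, so the tool must come in slanting from the front. Origin: centre of the footprint on the bench; +x to its back, +y left.
- cup_stand: fixed stand: wooden foot 92 mm across, post 20 mm thick at most and 211 mm high, and one hook of steel rod (3.5 mm radius) that points forward (-x of the stand). Origin: centre of the foot on the bench. At the back left or right, where the rack is not; a fixed footed glass, 80 mm high, stands at the back between them.
- hook_saddle (a point): axis of the hook's rod in its level dip, where the cup's ear shall hang: 182 mm above the bench, 56 mm in front of the post's axis
- hook_tip (a point): end of the hook's upturned point, 80 mm in front of the post and 14 mm higher than the dip
- paste_pot: stoneware pot, 62 mm across, 49 mm high, loose; leave alone. Origin: centre of underside.
- brass_weight: brass weight with a knob, 26 mm across, 43 mm high, loose; leave alone. Origin: centre of underside.
- mould_plug_1: wooden plug lying on its side, 34 x 40 mm, 34 mm high, loose; leave alone. Origin: centre of underside.
- mould_plug_2: wooden plug standing, 34 mm across, 40 mm high, loose; leave alone. Origin: centre of underside.
- glass_dish: fluted glass dish, 95 mm across, 32 mm high, loose; leave alone. Origin: centre of underside.

How it is judged:
By the outcome, as a careful person would: the job done as asked, in the order asked, and still so for the second after the job is handed in, with the robot touching nothing.
It also fails if it takes over 72 s, if anything falls off the work surface, if the arm or the gripper's body presses on something with over 40 N, if the wrist force passes 120 N, or if a joint passes its speed limit or range.

## Robot

A 6-joint arm with a two-finger parallel gripper is mounted at the origin on a cart in front of the work surface, level with it; the furniture and walls round the work are solid. World frame = base frame: x ahead of the robot, y to its left, z up, the work surface at z = 0. Lengths are in mm, angles in rad, forces in N, time in s.
With the tool pointing down it reaches from about 350 to 975 mm from the base axis. Payload 7.1 kg.
Tool frame: the origin (TCP) lies midway between the tips of the shut fingers; the grasp point (between the pads) lies 19 mm behind it; z points along the fingers, y is the line along which they close (so a half turn about z gives the same grasp; the last joint's range is limited). The gripper opens to 88 mm and grips with 3 to 60 N. Pads are 20 mm wide; open, the fingers measure 115 mm over their backs; the gripper's body (75 mm by 178 mm) begins 61 mm behind the grasp point.
Start: joints at [1.175, 0.423, 1.63, -0, 1.089, -0.019], TCP at [229.934, 581.15, 222.675] pointing down, gripper open.
Joint ranges: [-3, 3], [-0.9, 2.11], [0.09, 2.58], [-1.31, 4.45], [0.11, 2.69], [-2.54, 2.54]. Speed limits (rad/s): [2.39, 2.39, 3.01, 3.14, 3.14, 3.14].

## Interface

Orientations are given as a rotation vector (axis times angle).
In Python, from workcell import status, eyes, ticket gives the robot as it stands.
- The arm moves only by the shell command python3 -m jog [OPENING], which reads ROWS from standard input. ROWS is a JSON object whose key "rows" holds a list of rows, 1 to 5 of them, each of 6 numbers: dx, dy, dz in mm, then a rotation vector rx, ry, rz in rad; each row shifts and turns the commanded pose from where the row before left it, along the tool's axes as they then stand; what a row does not reach is not made up. A row lasts 1/12 s, in which the tool goes at most 41.7 mm and 0.125 rad, less where a joint would pass 70% of its speed; a pose out of reach is approached as far as the arm can. OPENING is the finger opening in mm, set as the command begins (- or left out keeps the last). The fingers move at their own pace and stop on an object; the grip force is fixed at half the most. Time passes only in rows, so rows that do not move let the fingers close. It prints the time, the measured TCP pose, the force, the opening and the grip force at its end. Input that does not fit is refused with a message, and nothing moves.
- status.get_obs(): the state, without advancing time (a new reading comes with each control period).
- eyes.get_image(name): name is "side" or "top" or "wrist"; returns a dict with "img" (384x512x3 uint8, red, green, blue), "range_z" (384x512 float32, mm along the optical axis (not along the pixel's ray), 0 where there is no reading), "fx", "fy", "cx", "cy" (pixels), "R" (3x3) and "t" (3): a world point X has camera coordinates R X + t. Camera axes: x right, y down, z forward; pixel columns grow to the right and rows downward; lengths in mm; the calibration is good to about 2 mm. A picture is of the moment at which its call begins.
- ticket.close_job(): hands the job in; it is judged then, once.
The state is a dict: "t": time; "qpos": joint angles; "qvel": joint speeds; "joint_torque": joint torques, N m; "ee_pos": TCP position; "orientation": TCP orientation; "ft_force": force on the tool from outside, world axes, zero at the start; "moment": the same for the moment, N m; "width": finger opening in mm; "grasp_force": force on a finger pad.
Only numpy, scipy, OpenCV 4.12 (cv2) and the standard library are available. Lean on these libraries where they do the work, as an engineer would, in place of code of your own. Each camera call takes 0.05 s, during which the arm holds its last target. There are 200 camera calls.

## Working session

There is one attempt and no reset: what is moved stays moved. The work goes in short steps, Python scripts to look and compute and a shell command to move; the robot and the scene stay as the last step left them, time stands still between calls to the robot, and variables do not carry over. Pictures are saved under pics/ and viewed, at most 10 in all, crops included, and the job is handed in when it is done.

```bash
mkdir -p pics; ls; cat > h.py <<'E'
import numpy as np,cv2
from workcell import status,eyes,ticket
from scipy.spatial.transform import Rotation as Rot
def snap(n,f=None):
    im=eyes.get_image(n)
    if f: cv2.imwrite('pics/'+f+'.png',im['img'][:,:,::-1])
    return im
def cloud(im):
    z=im['range_z'];v,u=np.mgrid[:z.shape[0],:z.shape[1]]
    P=np.stack([(u-im['cx'])/im['fx']*z,(v-im['cy'])/im['fy']*z,z],-1)
    W=(P-im['t'])@im['R']
    W[z<=0]=np.nan
    return W
E
python3 - <<'E'
from h import *
for n in('top','side'):
    im=snap(n,n+'0'); np.savez(n+'0.npz',**im); print(n,im['R'].round(3).tolist(),im['t'],im['fx'])
print(status.get_obs())
E
```

```text
pics
top [[0.008, -1.0, -0.004], [-0.999, -0.008, -0.04], [0.04, 0.004, -0.999]] [  31.96653669  508.84324679 1582.33579429] 451.0248371138832
side [[-0.999, 0.031, 0.023], [-0.002, 0.568, -0.823], [-0.039, -0.823, -0.567]] [ 526.60423511   84.60522847 1139.48080223] 364.0479913604098
{'t': 0.1, 'qpos': array([ 1.17499244e+00,  4.23759501e-01,  1.63060292e+00,  1.63904893e-05,
        1.08858154e+00, -1.90315358e-02]), 'qvel': array([-1.17989121e-03,  9.24406482e-05, -3.23804360e-03,  1.10466195e-03,
       -1.43735422e-03, -4.52708869e-04]), 'joint_torque': array([ 2.68376766e-06, -5.45612633e+01, -2.74324000e+01,  6.46102242e-02,
        1.87831954e-02, -2.66015502e-05]), 'ee_pos': array([229.7504939 , 580.70870768, 221.9866828 ]), 'orientation': array([-5.88295051e-01, -3.08572056e+00,  2.07224080e-03]), 'ft_force': array([ 0.8710995 , -0.54965178,  0.02135517]), 'moment': array([ 0.03664696, -0.01632335,  0.02679458]), 'grasp_force': 0.0, 'width': 87.80926022384791}
```

```bash
python3 - <<'E'
import cv2
a=cv2.imread('pics/top0.png');cv2.imwrite('pics/top0b.png',cv2.resize(a,(800,600),interpolation=cv2.INTER_CUBIC))
a=cv2.imread('pics/side0.png');cv2.imwrite('pics/side0b.png',cv2.resize(a,(800,600),interpolation=cv2.INTER_CUBIC))
E
```

```text
(no output)
```

View pics/top0b.png

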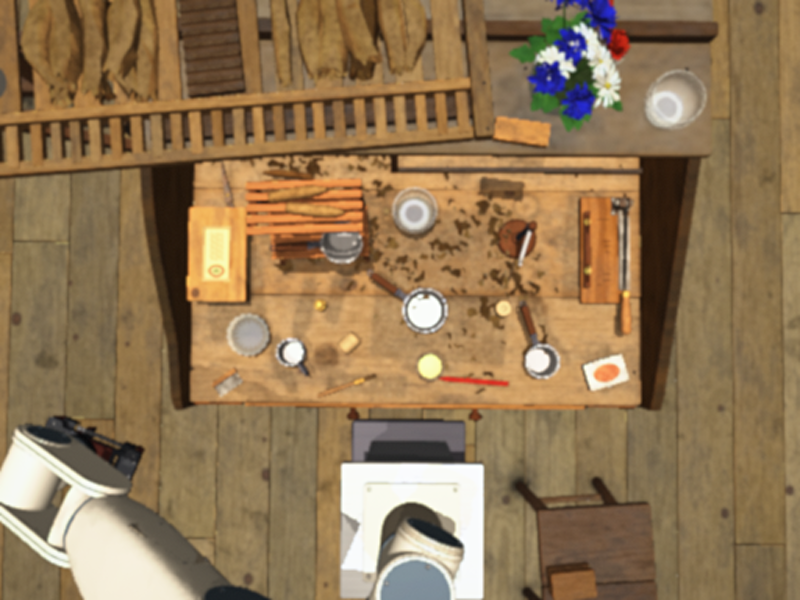

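View pics/side0b.png

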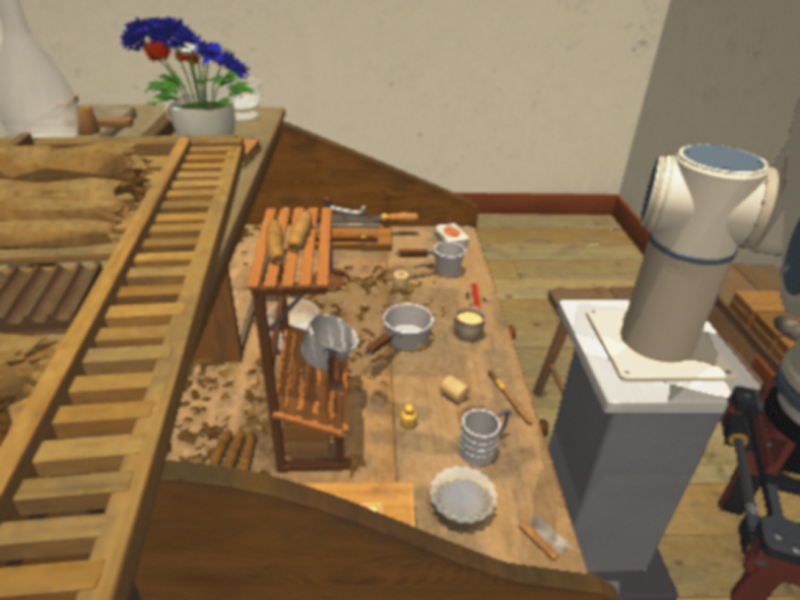

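The top view (800x600) shows the large pan at (425,311), with its grip at (380,282). The small pan is at (541,360) with its grip at (527,318), and the cup is at (291,352) with its ear at (306,371). The stand foot is at (515,237), the rack top spans (248–363,182–233), and the middle pan is at (342,247) with its grip at about (295,247). The side view shows the middle pan tipped under the tier at (328,342).

```bash
cat > m.py <<'E'
from h import *
from scipy.optimize import least_squares
T=dict(np.load('top0.npz'));S=dict(np.load('side0.npz'))
ct=cloud(T);cs=cloud(S)
def px(u,v): return ct[int(v/1.5625),int(u/1.5625)]
def sel(c,cen,r,lo,hi):
    P=c.reshape(-1,3);d=np.hypot(*(P[:,:2]-cen).T);return P[(d<r)&(P[:,2]>lo)&(P[:,2]<hi)]
def circ(P,R):
    f=lambda p:np.hypot(P[:,0]-p[0],P[:,1]-p[1])-R
    s=least_squares(f,P[:,:2].mean(0),loss='soft_l1');return s.x,np.abs(s.fun).mean()
for nm,u,v,H,R in(('large',425,311,48,46.5),('small',541,360,58,34.5),('cup',291,352,66,27.5)):
    z=px(u+45,v+25);c=px(u,v)[:2]
    for k in range(3):
        P=sel(ct,c,R+6,H-6,H+6); c,e=circ(P,R)
    # handle/ear: beyond the rim
    Q=sel(ct,c,180 if nm!='cup' else 66,35 if nm!='cup' else 40,95); d=Q[:,:2]-c; rr=np.hypot(*d.T); Q=Q[rr>(R+8)]
    Qm=np.median(Q,0)-[*c,0]
    print(nm,c.round(1),'err',e.round(2),len(P),'zmed',np.median(P[:,2]).round(1),'bench',z.round(0),'handle',len(Q),np.degrees(np.arctan2(Qm[1],Qm[0])).round(1),Qm.round(1))
# stand
for nm,c in(('top',ct),('side',cs)):
    P=sel(c,px(515,237)[:2],110,150,230);print('stand',nm,len(P)); print(P.round(0)[::max(1,len(P)//25)].tolist())
    P=sel(c,px(515,237)[:2],70,8,40);print('foot',len(P),np.median(P,0).round(1),P.min(0),P.max(0))
# rack top
P=sel(ct,px(305,207)[:2],170,325,350)
r=cv2.minAreaRect(P[:,:2].astype(np.float32));print('rack',r,cv2.boxPoints(r).round(0).tolist(),np.median(P[:,2]))
print({k:px(*p).round(0).tolist() for k,p in dict(pot=(430,366),weight=(320,305),plug1=(349,343),plug2=(503,308),dish=(248,335),glass=(415,212),mid=(342,247)).items()})
E
python3 m.py
```

```text
large [494.2 -23.1] err 1.52 120 zmed 48.1 bench [ 437. -126.   -1.] handle 430 176.1 [-59.1   4.   47.5]
small [ 384.8 -279.9] err 1.47 96 zmed 58.5 bench [ 330. -390.    5.] handle 203 21.2 [101.1  39.3  68.9]
cup [399.7 270.5] err 0.89 44 zmed 67.3 bench [342. 175.  -3.] handle 17 -143.4 [-40.2 -29.8  61. ]
stand top 93
[[666.0, -226.0, 205.0], [665.0, -235.0, 209.0], [662.0, -225.0, 213.0], [662.0, -235.0, 212.0], [660.0, -223.0, 205.0], [659.0, -232.0, 209.0], [664.0, -226.0, 153.0], [656.0, -226.0, 209.0], [655.0, -234.0, 213.0], [655.0, -223.0, 191.0], [654.0, -230.0, 205.0], [657.0, -225.0, 161.0], [652.0, -229.0, 193.0], [655.0, -227.0, 150.0], [650.0, -230.0, 187.0], [646.0, -229.0, 191.0], [644.0, -230.0, 186.0], [637.0, -223.0, 190.0], [634.0, -224.0, 183.0], [630.0, -223.0, 192.0], [625.0, -218.0, 183.0], [621.0, -217.0, 186.0], [618.0, -220.0, 189.0], [615.0, -220.0, 187.0], [609.0, -214.0, 186.0], [606.0, -214.0, 186.0], [602.0, -214.0, 185.0], [599.0, -214.0, 186.0], [593.0, -209.0, 183.0], [589.0, -207.0, 192.0], [585.0, -209.0, 200.0]]
foot 570 [ 658.8 -213.3   17. 
[... 668 characters left out ...]
8.0, 189.0], [625.0, -217.0, 180.0], [615.0, -214.0, 182.0], [605.0, -214.0, 182.0], [596.0, -210.0, 184.0], [615.0, -214.0, 179.0], [605.0, -214.0, 179.0], [596.0, -208.0, 182.0]]
foot 211 [ 644.  -216.3   14.1] [ 593.79469419 -280.85750597    8.02999327] [ 704.45849314 -165.11373099   37.38854349]
rack ((729.000244140625, 206.62730407714844), (213.00257873535156, 272.648193359375), 2.4175705909729004) [[617.0, 338.0], [628.0, 66.0], [841.0, 75.0], [830.0, 347.0]] 341.3022929930273
{'pot': [371.0, -36.0, 34.0], 'weight': [504.0, 210.0, 43.0], 'plug1': [421.0, 145.0, 31.0], 'plug2': [500.0, -195.0, 36.0], 'dish': [437.0, 376.0, 10.0], 'glass': [717.0, 1.0, 26.0], 'mid': [626.0, 159.0, 99.0]}
```

```bash
cat > m2.py <<'E'
from m import *
print('-----')
P=sel(ct,[494,-23],150,45,80);d=P[:,:2]-[494.2,-23.1];rr=np.hypot(*d.T);a=np.degrees(np.arctan2(d[:,1],d[:,0]))
k=(rr>75)&(np.abs(a)<160);print('large handle',k.sum(),np.median(a[k]),rr[k].min(),rr[k].max())
P=ct[int(175/1.5625):int(240/1.5625),int(235/1.5625):int(375/1.5625)].reshape(-1,3);P=P[(P[:,2]>328)&(P[:,2]<345)]
r=cv2.minAreaRect(P[:,:2].astype(np.float32));B=cv2.boxPoints(r);print('rack',r,B.round(0).tolist())
e=[B[(i+1)%4]-B[i] for i in range(4)];e=max(e,key=np.linalg.norm);e=e*np.sign(e[1]);yaw0=np.arctan2(-e[0],e[1]);print('rack yaw deg',np.degrees(yaw0))
h,w=384,512
def pts(c,box):
    u0,v0,u1,v1=[int(q/1.5625) for q in box];return c[v0:v1,u0:u1].reshape(-1,3)
Q=np.vstack([pts(ct,(270,228,372,266)),pts(cs,(296,305,362,390))])
Q=Q[(Q[:,2]>95)&(Q[:,2]<300)]
def seg(p,a,b):
    ab=b-a;t=np.clip(((p-a)@ab)/(ab@ab),0,1);return np.linalg.norm(p-a-t[:,None]*ab,axis=1)
prof=np.array([[0,0],[34,0],[42,53],[39,53],[31,3],[0,3]],float)
R10=Rot.from_euler('y',-10,degrees=True).as_matrix()
def pose(p): return Rot.from_euler('z',p[3]).as_matrix()@Rot.from_euler('y',-p[4]).as_matrix()@Rot.from_euler('z',np.pi/2+p[5]).as_matrix()
def dist(p,X):
    L=(X-p[:3])@pose(p)
    q=np.c_[np.hypot(L[:,0],L[:,1]),L[:,2]]
    d1=np.min([seg(q,prof[i],prof[i+1]) for i in range(5)],axis=0)
    b=np.abs((L-[103,0,61])@R10)-[33,8,9];d2=np.abs(np.linalg.norm(np.maximum(b,0),axis=1)+np.minimum(b.max(1),0))
    d3=np.maximum(seg(L,np.array([42,0,50.]),np.array([72,0,55.5]))-4,0)
    return np.minimum(np.minimum(d1,d2),d3)
best=None
for dx in(-15,5,25,45):
  for z in(120,150,180,210):
    p0=[626+dx,155,z,yaw0,np.radians(26),0]
    f=lambda p:np.r_[np.minimum(dist(p,Q),25),(p[3]-yaw0)*1000,(p[4]-np.radians(26))*3000,p[5]*300]
    s=least_squares(f,p0,loss='soft_l1',f_scale=3)
    if best is None or s.cost<best.cost: best=s
p=best.x;D=dist(p,Q);print(len(Q),'pan',p.round(3).tolist(),np.degrees(p[3:]).round(1),'med',np.median(D),(D<4).mean())
R=pose(p);print('grip',(p[:3]+R@[103,0,61]).round(1),'handle dir',R[:,0].round(3),'axis',R[:,2].round(3))
np.save('mid.npy',p)
G=p[:3]+R@[103,0,61]
for n,c in(('t',ct),('s',cs)):
    X=c.reshape(-1,3);X=X[np.linalg.norm(X-G,axis=1)<30];L=(X-p[:3])@R-[103,0,61];print(n,len(L),L.round(0)[::max(1,len(L)//12)].tolist())
E
python3 m2.py | sed -n '/-----/,$p'
```

```text
-----
large handle 96 56.89512123660407 75.21996543100674 149.4457870725089
rack ((670.4786376953125, 205.79632568359375), (95.9934310913086, 210.5611572265625), 2.4175705909729004) [[618.0, 309.0], [627.0, 99.0], [723.0, 103.0], [714.0, 313.0]]
rack yaw deg 2.4175856
2375 pan [654.206, 155.928, 103.41, 0.047, 0.454, 0.022] [ 2.7 26.   1.3] med 1.571732381396038 0.6682105263157895
grip [620.6 257.4 157.2] handle dir [-0.066  0.998 -0.01 ] axis [-0.438 -0.02   0.899]
t 100 [[-26.0, -5.0, -12.0], [-12.0, -7.0, 1.0], [19.0, -10.0, 13.0], [-6.0, -6.0, 8.0], [25.0, -7.0, 13.0], [1.0, -4.0, 10.0], [-24.0, -1.0, 4.0], [4.0, -2.0, 13.0], [-21.0, 1.0, 10.0], [10.0, 0.0, 15.0], [-14.0, 4.0, 10.0], [17.0, 4.0, 12.0], [-8.0, 6.0, 11.0]]
s 138 [[-27.0, -4.0, 3.0], [-19.0, -6.0, 3.0], [-16.0, 0.0, 5.0], [-23.0, -8.0, -11.0], [-8.0, -8.0, 0.0], [0.0, -3.0, 7.0], [1.0, 4.0, 7.0], [12.0, -8.0, 6.0], [18.0, -5.0, 10.0], [20.0, -1.0, 11.0], [20.0, 5.0, 10.0], [27.0, -4.0, 7.0], [23.0, -8.0, -5.0]]
```

```bash
cat >> h.py <<'E'
def now():
    o=status.get_obs();return o['ee_pos'],Rot.from_rotvec(o['orientation']).as_matrix(),o
def go(pos,R=None):
    """print rotation (tool axes) then translation in tool axes: before and after that rotation"""
    p,R0,o=now()
    if R is None:R=R0
    rv=Rot.from_matrix(R0.T@R).as_rotvec()
    d=np.array(pos)-p
    print('rot',rv.round(3),'|',np.linalg.norm(rv).round(2),' tr_before',(R0.T@d).round(1),' tr_after',(R.T@d).round(1),'dworld',d.round(1))
def frame(z,y):
    z=np.array(z,float);z/=np.linalg.norm(z);y=np.array(y,float);y-=z*(y@z);y/=np.linalg.norm(y);return np.c_[np.cross(y,z),y,z]
def down(deg): a=np.radians(deg);return frame([0,0,-1],[np.cos(a),np.sin(a),0])
E
cat > mid.py <<'E'
from h import *
p=np.load('mid.npy')
R=Rot.from_euler('z',p[3]).as_matrix()@Rot.from_euler('y',-p[4]).as_matrix()@Rot.from_euler('z',np.pi/2+p[5]).as_matrix()
RG=frame(-R[:,2],-R[:,1]); G=p[:3]+R@[90,0,42]
E
python3 - <<'E'
from h import *
from mid import *
T=dict(np.load('top0.npz'));S=dict(np.load('side0.npz'))
p,R0,o=now()
for n in(T,S):
    L=(cloud(n).reshape(-1,3)-p)@R0
    for a in range(-220,20,20):
        k=(L[:,2]>a)&(L[:,2]<a+20)&(np.abs(L[:,0])<130)&(np.abs(L[:,1])<130)
        if k.sum()>3: print(a,k.sum(),L[k,:2].min(0).round(),L[k,:2].max(0).round())
print(G,RG.round(3).tolist());go(G-150*RG[:,2],RG)
E
python3 m2.py|grep -i rack
```

```text
-220 17 [-39. -24.] [32.  6.]
-200 29 [-38. -26.] [-22.   4.]
-180 81 [-36. -42.] [-10.  18.]
-160 14 [-19. -41.] [ -4. -36.]
-140 375 [-33. -89.] [17. 89.]
-120 207 [-33. -89.] [24. 89.]
-100 104 [-33. -81.] [ 9. 80.]
-80 5 [-29. -79.] [-9. 79.]
-40 9 [-12.  43.] [ 5. 53.]
-20 15 [-11. -52.] [ 8. 50.]
-220 333 [-41. -21.] [-31.  27.]
-200 202 [-41. -12.] [-23.  28.]
-180 517 [-39. -40.] [-20.  33.]
-160 189 [-34. -31.] [-6. 19.]
-140 1583 [-35. -89.] [ 1. 90.]
-120 1077 [-35. -86.] [ 5. 90.]
-100 1012 [-35. -79.] [ 3. 83.]
-80 62 [-27. -47.] [ 2. 81.]
-60 188 [-13. -55.] [10. 58.]
-40 325 [-13. -53.] [10. 56.]
-20 305 [-13. -53.] [10. 55.]
0 7 [-10. -46.] [  6. -43.]
[629.82554816 244.86448958 140.28676939] [[-0.066, 0.896, 0.438], [0.998, 0.064, 0.02], [-0.01, 0.439, -0.899]]
rot [-0.4   -0.264  1.105] | 1.2  tr_before [-435.6 -192.2  -52.8]  tr_after [-360.9  301.3   91.9] dworld [ 334.3 -338.9   53.1]
rack ((729.000244140625, 206.62730407714844), (213.00257873535156, 272.648193359375), 2.4175705909729004) [[617.0, 338.0], [628.0, 66.0], [841.0, 75.0], [830.0, 347.0]] 341.3022929930273
rack ((670.4786376953125, 205.79632568359375), (95.9934310913086, 210.5611572265625), 2.4175705909729004) [[618.0, 309.0], [627.0, 99.0], [723.0, 103.0], [714.0, 313.0]]
rack yaw deg 2.4175856
```

```bash
cat >> mid.py <<'E'
G=p[:3]+R@[90,0,36]
R48=RG@Rot.from_rotvec([-0.384,0,0]).as_matrix()
E
python3 - <<'E'
from mid import *
print(G);go(G-110*R48[:,2],R48)
c=cloud(dict(np.load('side0.npz'))).reshape(-1,3)
k=(c[:,0]>570)&(c[:,0]<700)&(c[:,1]>215)&(c[:,1]<300)&(c[:,2]>30)&(c[:,2]<140)
P=c[k];L=(P-p[:3])@R
for a in range(-75,40,5):
    m=(L[:,1]*1>-999)&(-L[:,1]>a)&(-L[:,1]<=a+5)   # -localy = +x-ish
    if m.sum()>2: print(a,m.sum(),np.percentile(L[m,2],[5,50,95]).round(1),P[m].mean(0).round(0))
E
```

```text
[632.455308   244.98746382 134.8951796 ]
rot [-0.741 -0.479  1.054] | 1.37  tr_before [-423.8 -198.4   13.8]  tr_after [-360.9  186.5  232.7] dworld [ 321.1 -340.4  -13.5]
-45 40 [ 7.8  9.4 10.7] [606. 255.  91.]
-40 114 [-19.8   7.   10.9] [613. 259.  88.]
-35 65 [-59.9  -2.5   2.5] [623. 264.  77.]
-30 67 [-63.   -2.7  -0.6] [629. 268.  76.]
-25 68 [-60.3  -2.5  -0.8] [633. 264.  80.]
-20 71 [-66.4  -2.7  -0.9] [639. 265.  80.]
-15 73 [-67.9  -2.9  -1. ] [645. 266.  79.]
-10 72 [-70.4  -2.8  -1. ] [649. 265.  82.]
-5 83 [-74.5  -2.8  -1. ] [654. 265.  83.]
0 77 [-75.8  -3.   -0.8] [659. 265.  84.]
5 82 [-77.3  -2.7  -1. ] [664. 267.  85.]
10 83 [-75.4  -3.1  -1.1] [668. 266.  88.]
15 81 [-78.4  -3.2  -0.6] [673. 267.  88.]
20 81 [-73.9  -3.   -1.1] [677. 266.  92.]
25 71 [-59.5  -2.7  -1.2] [678. 264. 101.]
30 65 [-52.8  -2.6  -0.6] [682. 264. 105.]
35 55 [-3.8 -2.2 -1.1] [682. 260. 116.]
```

```bash
r='x'; echo '{"rows": [[0,0,0,-0.0674,-0.0435,0.0958],[0,0,0,-0.0674,-0.0435,0.0958],[0,0,0,-0.0674,-0.0435,0.0958],[0,0,0,-0.0674,-0.0435,0.0958],[0,0,0,-0.0674,-0.0435,0.0958]]}' | python3 -m jog 56
echo '{"rows": [[0,0,0,-0.0674,-0.0435,0.0958],[0,0,0,-0.0674,-0.0435,0.0958],[0,0,0,-0.0674,-0.0435,0.0958],[0,0,0,-0.0674,-0.0435,0.0958],[0,0,0,-0.0674,-0.0435,0.0958]]}' | python3 -m jog
echo '{"rows": [[0,0,0,-0.0674,-0.0435,0.0958],[-30,15.5,19.4,0,0,0],[-30,15.5,19.4,0,0,0],[-30,15.5,19.4,0,0,0],[-30,15.5,19.4,0,0,0]]}' | python3 -m jog
echo '{"rows": [[-30,15.5,19.4,0,0,0],[-30,15.5,19.4,0,0,0],[-30,15.5,19.4,0,0,0],[-30,15.5,19.4,0,0,0],[-30,15.5,19.4,0,0,0]]}' | python3 -m jog
echo '{"rows": [[-30,15.5,19.4,0,0,0],[-30,15.5,19.4,0,0,0],[-30,15.5,19.4,0,0,0],[0,0,0,0,0,0],[0,0,0,0,0,0]]}' | python3 -m jog
python3 -c "
from mid import *
go(G-110*R48[:,2],R48);go(G,R48);print(now()[2]['qpos'])"
```

```text
t: 0.52
ee_pos: [230.0, 580.3, 222.4]
orientation: [1.159, 2.61, 0.39]
ft_force: [-0.5, 0.9, 0.2]
width: 58.4
grasp_force: 0.0
t: 0.93
ee_pos: [230.5, 579.5, 221.8]
orientation: [1.53, 2.074, 0.665]
ft_force: [-0.4, -1.1, -0.1]
width: 56.1
grasp_force: 0.0
t: 1.35
ee_pos: [348.2, 476.6, 214.5]
orientation: [1.595, 1.945, 0.718]
ft_force: [1.3, 0.4, -0.5]
width: 55.7
grasp_force: 0.0
t: 1.77
ee_pos: [494.9, 350.2, 212.6]
orientation: [1.607, 1.949, 0.702]
ft_force: [-0.4, 1.0, -0.1]
width: 55.7
grasp_force: 0.0
t: 2.18
ee_pos: [584.4, 274.9, 214.2]
orientation: [1.616, 1.951, 0.69]
ft_force: [0.1, 0.7, -0.5]
width: 56.0
grasp_force: 0.0
rot [-0.1   -0.029  0.106] | 0.15  tr_before [-28.4 -33.8 -20.3]  tr_after [-32.3 -28.4 -22.6] dworld [-33.6 -34.7  -5.7]
rot [-0.1   -0.029  0.106] | 0.15  tr_before [-32.2 -23.   89.1]  tr_after [-32.3 -28.4  87.4] dworld [ 48.1 -30.  -79.3]
[ 0.56999459  0.31804593  2.05918271 -1.31057808  0.32579447  1.56810612]
```

```bash
cat >> mid.py <<'E'
def RR(deg): return RG@Rot.from_rotvec([-np.radians(deg-26),0,0]).as_matrix()
E
python3 -c "
from mid import *
go(G-90*RR(40)[:,2],RR(40))"
```

```text
rot [ 0.039 -0.022  0.108] | 0.12  tr_before [-30.4 -19.4  -0.8]  tr_after [-32.3 -16.    0.6] dworld [ -9.7 -33.1 -10.4]
```

```bash
echo '{"rows": [[-10,-7,0,0.08,0,0],[-20,-10,0,0,0,0],[0,0,0,-0.021,-0.011,0.054],[0,0,0,-0.021,-0.011,0.054],[0,0,0,0,0,0]]}' | python3 -m jog
python3 -c "
from mid import *
go(G-90*RR(40)[:,2],RR(40));print(now()[2]['qpos'])"
```

```text
t: 2.6
ee_pos: [577.5, 251.5, 212.7]
orientation: [1.734, 1.865, 0.697]
ft_force: [0.4, 0.2, 0.7]
width: 56.2
grasp_force: 0.0
rot [0.03  0.003 0.003] | 0.03  tr_before [-9.3 -8.6  4.4]  tr_after [-9.4 -8.4  4.7] dworld [-2.8 -9.7 -8.9]
[ 0.54822714  0.30115531  2.08600198 -1.31058653  0.33456863  1.65939241]
```

```bash
echo '{"rows": [[-9.4,-8.5,4.5,0.05,0,0],[0,0,15,0,0,0],[0,0,15,0,0,0],[0,0,0,0,0,0]]}' | python3 -m jog
python3 -c "
from mid import *
go(G,RR(38));print(now()[2]['qpos'])"
```

```text
t: 2.93
ee_pos: [594.6, 242.2, 178.9]
orientation: [1.762, 1.901, 0.653]
ft_force: [-0.4, 0.3, 0.3]
width: 56.0
grasp_force: 0.0
rot [0.014 0.003 0.008] | 0.02  tr_before [ 0.9  1.9 58.1]  tr_after [ 0.7  2.7 58.1] dworld [ 37.8   2.8 -44.1]
[ 0.50030791  0.3707305   2.05602778 -1.26956148  0.29021273  1.59117022]
```

```bash
echo '{"rows": [[0.3,1,20,0,0,0],[0.3,1,20,0,0,0],[0,0.5,18,0,0,0],[0,0,0,0,0,0]]}' | python3 -m jog
python3 -c "
from mid import *
go(G,RG);print(now()[2]['qpos'])
im=snap('wrist','w1');im=snap('side');cv2.imwrite('pics/s1.png',cv2.resize(im['img'][170:290,150:310,::-1],(800,600),interpolation=cv2.INTER_CUBIC))"
```

```text
t: 3.27
ee_pos: [636.6, 246.8, 143.7]
orientation: [1.773, 1.909, 0.637]
ft_force: [-0.8, 0.6, -0.2]
width: 56.0
grasp_force: 0.0
rot [0.206 0.006 0.006] | 0.21  tr_before [-1.4 -8.8  4.4]  tr_after [-1.5 -7.7  6.1] dworld [-4.1 -1.9 -8.8]
[ 0.46662679  0.47785285  1.97749275 -1.30940942  0.26322068  1.61195976]
```

View pics/s1.png

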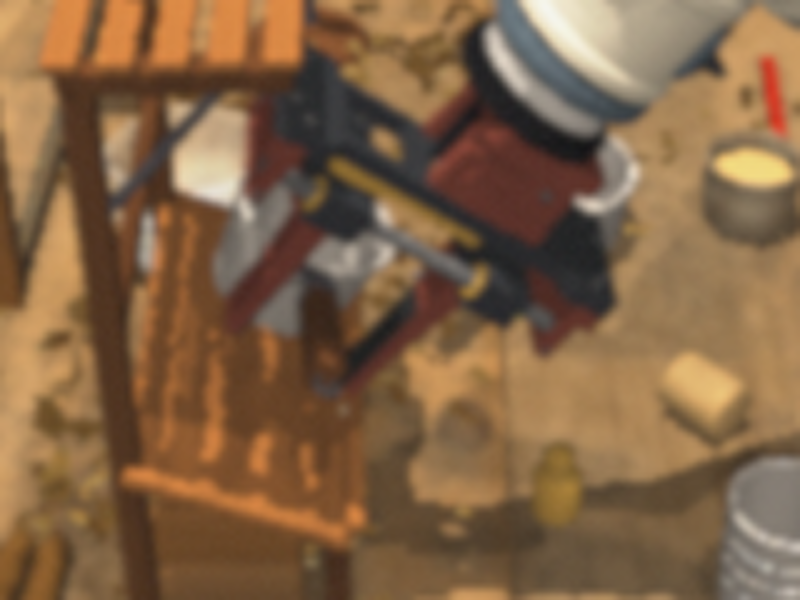

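The crop shows the grip, around (320,340), between the fingers and nearer the front finger at (345,390). The gripper's upper corner, around (310,70), is clear below the tier. Next I rotate to the pan's tilt and centre on the grip.

```bash
echo '{"rows": [[-0.5,-4,3,0.1,0,0],[-1,-4,3,0.1,0,0],[0,0,0,0,0,0],[0,0,0,0,0,0]]}' | python3 -m jog
python3 -c "
from mid import *
go(G,RG);print(now()[2]['qpos'])"
```

```text
t: 3.7
ee_pos: [637.2, 240.1, 142.7]
orientation: [1.818, 1.936, 0.563]
ft_force: [0.1, -0.1, -0.2]
width: 55.4
grasp_force: 0.0
rot [ 0.14   0.024 -0.001] | 0.14  tr_before [ 5.4 -8.   3.9]  tr_after [ 5.3 -7.3  5.1] dworld [-4.7  4.9 -7.8]
[ 0.45255623  0.47463117  1.9413335  -0.95495352  0.29953764  1.25422455]
```

```bash
echo '{"rows": [[1.2,-2,1,0.035,0.006,0],[1.2,-2,1,0.035,0.006,0],[1.2,-2,1.5,0.035,0.006,0],[1.2,-2,1.5,0.035,0.006,0],[0,0,0,0,0,0]]}' | python3 -m jog
python3 -c "
from mid import *
go(G,RG);print(now()[2]['qpos'])"
```

```text
t: 4.12
ee_pos: [633.1, 244.0, 133.8]
orientation: [1.904, 2.036, 0.459]
ft_force: [0.0, -0.5, 1.0]
width: 55.8
grasp_force: 0.0
rot [-0.001  0.002 -0.001] | 0.0  tr_before [ 1.   0.  -1.3]  tr_after [ 1.   0.  -1.3] dworld [-0.6  1.   1.1]
[ 0.42484     0.48728248  1.86955153 -0.4390822   0.39410551  0.73128013]
```

```bash
echo '{"rows": [[0,0,0,0,0,0],[0,0,0,0,0,0],[0,0,0,0,0,0],[0,0,0,0,0,0],[0,0,0,0,0,0]]}' | python3 -m jog 0; python3 -c "
from mid import *
go(G,RG);print(now()[2]['qpos'],now()[2]['moment'])"
```

```text
t: 4.53
ee_pos: [632.4, 244.0, 132.9]
orientation: [1.904, 2.038, 0.458]
ft_force: [-0.7, -0.1, -0.0]
width: 26.0
grasp_force: 0.0
rot [-0.002  0.001 -0.   ] | 0.0  tr_before [ 1.   1.  -1.7]  tr_after [ 1.   1.  -1.7] dworld [0. 1. 2.]
[ 0.42500162  0.48800262  1.87051517 -0.43823396  0.39331367  0.73045616] [-0.12541458  0.26412382  0.00980824]
```

```bash
echo '{"rows": [[0,0,0,0,0,0],[0,0,0,0,0,0],[0,0,0,0,0,0]]}' | python3 -m jog 0; python3 -c "
from mid import *
go(G,RG);print(now()[2]['qpos'],now()[2]['moment'])"
```

```text
t: 4.78
ee_pos: [632.6, 244.0, 132.9]
orientation: [1.905, 2.038, 0.458]
ft_force: [-1.1, 0.5, 1.3]
width: 15.7
grasp_force: 29.8
rot [-0.002  0.001 -0.001] | 0.0  tr_before [ 1.   0.8 -1.8]  tr_after [ 1.   0.8 -1.8] dworld [-0.1  1.   2. ]
[ 0.42474737  0.4881608   1.87006565 -0.43697386  0.39368882  0.729399  ] [-0.09496769  0.3490946  -0.04999377]
```

```bash
echo '{"rows": [[0,0.9,-1.8,0,0,0],[0,0.8,-1.5,-0.025,0,0],[0,0.8,-1.5,-0.025,0,0],[0,0.8,-1.5,-0.025,0,0],[0,0,0,0,0,0]]}' | python3 -m jog
echo '{"rows": [[0,0.8,-1.3,-0.025,0,0],[0,0.8,-1.3,-0.025,0,0],[0,0.8,-1.3,-0.025,0,0],[0,0.8,-1.3,-0.025,0,0],[0,0,0,0,0,0]]}' | python3 -m jog
python3 -c "
from mid import *
p,R0,o=now();print(o['qpos'],o['moment'],np.degrees(np.arctan2(R0[0,2],-R0[2,2])))
go(p+[-100,0,10])"
```

```text
t: 5.2
ee_pos: [631.8, 243.8, 139.6]
orientation: [1.861, 1.992, 0.526]
ft_force: [0.1, 0.4, -1.3]
width: 15.6
grasp_force: 29.8
t: 5.62
ee_pos: [632.1, 243.9, 145.7]
orientation: [1.8, 1.929, 0.614]
ft_force: [-0.1, 0.6, -2.1]
width: 16.0
grasp_force: 29.8
[ 0.45682557  0.46477647  1.97067405 -1.10725553  0.26220655  1.41002261] [ 0.04637278  0.51109767 -0.03029738] 35.86267343402275
rot [0. 0. 0.] | 0.0  tr_before [  6.4 -74.9 -66.7]  tr_after [  6.4 -74.9 -66.7] dworld [-100.    0.   10.]
```

```bash
echo '{"rows": [[1,-11,-10,0,0,0],[1.3,-15,-13.3,0,0,0],[1.3,-15,-13.3,0,0,0],[1.3,-15,-13.3,0,0,0],[1.3,-15,-13.3,0,0,0]]}' | python3 -m jog
echo '{"rows": [[1.3,-15,-13.3,0,0,0],[0,-3,-18,0.05,0,0],[0,-3,-18,0.05,0,0],[0,-3,-18,0.05,0,0],[0,0,0,0,0,0]]}' | python3 -m jog
python3 -c "
from mid import *
p,R0,o=now();print(o['qpos'],o['moment'],np.degrees(np.arctan2(R0[0,2],-R0[2,2])))
go(p,down(3.8))"
```

```text
t: 6.03
ee_pos: [537.4, 244.1, 155.8]
orientation: [1.802, 1.929, 0.614]
ft_force: [-0.6, 0.2, -2.7]
width: 15.4
grasp_force: 30.0
t: 6.45
ee_pos: [495.1, 241.9, 188.0]
orientation: [1.863, 1.983, 0.523]
ft_force: [0.8, 0.6, -1.5]
width: 16.0
grasp_force: 30.0
[ 0.58080165  0.24039463  2.13836005 -0.745567    0.39753471  1.16073818] [0.1117802  0.48496065 0.02754671] 30.32518740865215
rot [ 0.529  0.016 -0.004] | 0.53  tr_before [0. 0. 0.]  tr_after [0. 0. 0.] dworld [0. 0. 0.]
```

```bash
echo '{"rows": [[0,0,0,0.106,0.003,0],[0,0,0,0.106,0.003,0],[0,0,0,0.106,0.003,0],[0,0,0,0.106,0.003,0],[0,0,0,0.106,0.003,0]]}' | python3 -m jog
echo '{"rows": [[0,0,0,0,0,-0.12],[0,0,0,0,0,-0.12],[0,0,0,0,0,-0.12],[0,0,0,0,0,-0.12],[0,0,0,0,0,-0.12]]}' | python3 -m jog
echo '{"rows": [[0,0,0,0,0,-0.12],[0,0,0,0,0,-0.12],[0,0,0,0,0,-0.12],[0,0,0,0,0,0],[0,0,0,0,0,0]]}' | python3 -m jog
python3 -c "
from mid import *
p,R0,o=now();print(o['qpos'],o['moment'],p)
a=np.radians(150);C=np.array([494.2,-23.1,0])
go(C+[89*np.cos(a),89*np.sin(a),3+34+110],down(60))"
```

```text
t: 6.87
ee_pos: [497.0, 237.0, 185.8]
orientation: [2.117, 2.236, 0.065]
ft_force: [0.8, -0.2, -2.5]
width: 15.8
grasp_force: 30.0
t: 7.28
ee_pos: [497.0, 236.1, 184.6]
orientation: [1.349, 2.752, 0.032]
ft_force: [-1.0, -1.0, -1.9]
width: 15.7
grasp_force: 30.0
t: 7.7
ee_pos: [496.7, 236.5, 184.8]
orientation: [0.847, 2.944, 0.012]
ft_force: [-0.0, 1.1, -1.6]
width: 15.6
grasp_force: 30.0
[ 0.44857155  0.33733246  1.86913049 -0.05995868  0.87255666 -0.52462148] [1.05874426e-01 2.01590221e-01 4.63607025e-06] [496.73432455 236.50915155 184.81479272]
rot [ 0.028  0.073 -0.037] | 0.09  tr_before [ -44.3 -225.6   34.6]  tr_after [ -38.6 -226.1   37.8] dworld [ -79.6 -215.1  -37.8]
```

```bash
echo '{"rows": [[0,0,0,0.028,0.073,-0.037],[-6.4,-37.7,3,0,0,0],[-6.4,-37.7,3,0,0,0],[-6.4,-37.7,6,0,0,0],[-6.4,-37.7,6,0,0,0]]}' | python3 -m jog
echo '{"rows": [[-6.4,-37.7,8,0,0,0],[-6.4,-37.7,8,0,0,0],[0,0,0,0,0,0],[0,0,0,0,0,0],[0,0,0,0,0,0]]}' | python3 -m jog
cat > pan.py <<'E'
from h import *
from scipy.optimize import least_squares
def seg(p,a,b):
    ab=b-a;t=np.clip(((p-a)@ab)/(ab@ab),0,1);return np.linalg.norm(p-a-t[:,None]*ab,axis=1)
R10=Rot.from_euler('y',-10,degrees=True).as_matrix()
DIM=dict(large=(48,40,48,109,56),mid=(42,34,53,103,61),small=(36,28,58,97,66))
def rotm(p): return Rot.from_euler('z',p[3]).as_matrix()@Rot.from_rotvec([p[4],p[5],0]).as_matrix()
def dist(p,X,n):
    r,b,h,gx,gz=DIM[n]
    prof=np.array([[0,0],[b,0],[r,h],[r-3,h],[b-3,3],[0,3]],float)
    L=(X-p[:3])@rotm(p);q=np.c_[np.hypot(L[:,0],L[:,1]),L[:,2]]
    d1=np.min([seg(q,prof[i],prof[i+1]) for i in range(5)],axis=0)
    B=np.abs((L-[gx,0,gz])@R10)-[33,8,9];d2=np.abs(np.linalg.norm(np.maximum(B,0),axis=1)+np.minimum(B.max(1),0))
    return np.minimum(d1,d2)
def fit(n,p0,C,lim=14,pin=None,up=False):
    p=np.array(p0,float)
    for l in (lim,lim,7,5):
        D=dist(p,C,n);Q=C[D<l]
        f=lambda v:np.r_[np.minimum(dist(v,Q,n),l),(v[4:]*(3000 if up else 100))]
        p=least_squares(f,p,loss='soft_l1',f_scale=2).x
    D=dist(p,Q,n);print(n,p[:3].round(1),'deg',np.degrees(p[3:]).round(1),len(Q),'med',np.median(D).round(2));return p
def clouds():
    out=[]
    for n in('top','side'):
        c=cloud(eyes.get_image(n)).reshape(-1,3);out.append(c[np.isfinite(c).all(1)])
    return out
def near(c,q,r): return c[np.hypot(*(c[:,:2]-q).T)<r]
E
python3 - <<'E'
from pan import *
p,R0,o=now();print(p,o['moment'],o['ft_force'])
a=np.arctan2(R0[1,1],R0[0,1])+np.pi/2;print('handle',np.degrees(a))
T,S=clouds();pc=p[:2]-89*np.array([np.cos(a),np.sin(a)])
for nm,c in(('t',T),('s',S),('ts',np.vstack([T,S]))):
    print(nm);m=fit('mid',[*pc,p[2]-34,a,0,0],near(c,pc,160)[lambda: ...] if 0 else near(c,pc,160))
    l=fit('large',[494,-23,0,np.radians(57),0,0],near(c[c[:,2]>6],[494,-23],160),up=True)
print(R0[:,2])
E
```

```text
t: 8.12
ee_pos: [443.3, 91.9, 166.9]
orientation: [0.812, 3.035, 0.0]
ft_force: [1.5, -1.2, -2.3]
width: 16.0
grasp_force: 30.0
t: 8.53
ee_pos: [418.3, 21.4, 151.3]
orientation: [0.812, 3.034, 0.002]
ft_force: [-0.3, -0.3, -1.1]
width: 15.9
grasp_force: 30.0
[418.2856453   21.36474862 151.33083649] [0.05395302 0.15071066 0.00301598] [-0.29978839 -0.34462329 -1.07885194]
handle 150.0509984440229
t
mid [496.9 -21.7 118.3] deg [-2.90977e+04 -0.00000e+00 -1.80000e+00] 502 med 0.78
large [498.8 -21.8   3.4] deg [59.4  0.   0. ] 140 med 1.37
s
mid [498.7 -22.3 115. ] deg [144.4   0.5   0.5] 844 med 0.8
large [497.2 -23.6  -1.1] deg [56.5 -0.   0. ] 729 med 0.79
ts
mid [499.1 -21.7 117.9] deg [143.5  -1.7   1.5] 1343 med 0.93
large [ 4.97e+02 -2.36e+01 -2.00e-01] deg [56.6  0.   0. ] 864 med 0.87
[ 9.15186444e-04  7.61305241e-04 -9.99999291e-01]
```

```bash
python3 - <<'E'
from pan import *
for n in('top','side'):
    c=cloud(dict(np.load(n+'0.npz'))).reshape(-1,3);c=c[np.isfinite(c).all(1)]
    print(n);fit('large',[495,-23,0,np.radians(57),0,0],near(c[c[:,2]>6],[495,-23],160),up=True)
    fit('small',[386,-280,0,np.radians(21),0,0],near(c[c[:,2]>6],[386,-280],160),up=True)
E
echo '{"rows": [[0,0,20,0,0,0],[0,0,20,0,0,0],[0,0,0,0,0,0],[0,0,0,0,0,0]]}' | python3 -m jog
python3 - <<'E'
from pan import *
p,R0,o=now();print(p,o['moment'],o['ft_force'])
a=np.radians(150);T,S=clouds();pc=p[:2]-91*np.array([np.cos(a),np.sin(a)])
for nm,c in(('t',T),('s',S)):
    print(nm);m=fit('mid',[*pc,p[2]-34,a,0,0],near(c,pc,60)); fit('mid',[*pc,p[2]-34,a,0,0],near(c,pc,60),up=True)
E
```

```text
top
large [493.1 -22.6   7. ] deg [55.6  0.   0. ] 470 med 0.9
small [ 385.7 -279.7    5. ] deg [20.1  0.   0. ] 382 med 1.03
side
large [497.1 -23.4  -1.2] deg [56.6  0.   0. ] 737 med 0.75
small [ 387.7 -279.8   -1.2] deg [19. -0.  0.] 452 med 0.95
t: 8.97
ee_pos: [417.3, 22.6, 110.8]
orientation: [-0.804, -3.035, -0.001]
ft_force: [0.3, 0.6, -1.1]
width: 15.8
grasp_force: 30.0
[417.27588673  22.58196393 110.77668253] [ 0.08266225  0.11519919 -0.01648834] [ 0.3287695   0.6306844  -1.05225849]
t
mid [494.9 -21.6  77.3] deg [-2.86474e+04  5.00000e-01 -0.00000e+00] 467 med 0.85
mid [495.1 -21.3  77.3] deg [1682.1    0.    -0. ] 467 med 0.86
s
mid [497.4 -21.2  74.3] deg [-4.2551e+03 -0.0000e+00  5.0000e-01] 641 med 0.8
mid [497.5 -20.8  74.3] deg [-2425.6     0.      0. ] 641 med 0.82
```

```bash
echo '{"rows": [[0,-2,10,0,0,0],[0,0,14,0,0,0],[0,0,12,0,0,0],[0,0,4,0,0,0],[0,0,0,0,0,0]]}' | python3 -m jog
echo '{"rows": [[0,0,5,0,0,0],[0,0,5,0,0,0],[0,0,4,0,0,0],[0,0,0,0,0,0],[0,0,0,0,0,0]]}' | python3 -m jog
python3 - <<'E'
from pan import *
p,R0,o=now();print(p,o['moment'],o['ft_force'],o['qpos'])
im=snap('top');print(im['img'].shape)
v,u=int(311/1.5625),int(425/1.5625);cv2.imwrite('pics/t2.png',cv2.resize(im['img'][v-40:v+35,u-50:u+50,::-1],(800,600),interpolation=cv2.INTER_CUBIC))
E
```

```text
t: 9.48
ee_pos: [416.7, 20.2, 71.2]
orientation: [-0.806, -3.036, -0.002]
ft_force: [-0.6, -0.1, -2.3]
width: 16.2
grasp_force: 30.0
t: 9.9
ee_pos: [416.4, 20.0, 57.1]
orientation: [-0.806, -3.036, -0.002]
ft_force: [-0.2, -0.7, -1.7]
width: 15.8
grasp_force: 30.0
[416.4426417   20.03396112  57.05373158] [ 0.00384076  0.12571056 -0.01975065] [-0.24320201 -0.68731567 -1.70322934] [ 0.01864496  0.43344427  2.17355093  0.00232072  0.53500218 -1.03498839]
(384, 512, 3)
```

View pics/t2.png

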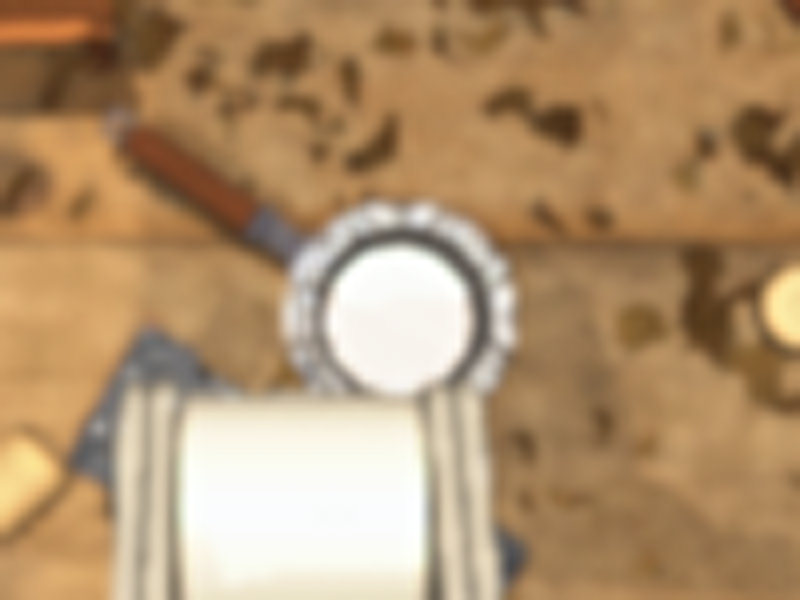

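The crop shows the middle pan, (400,315), going centrally into the large pan, whose rim spans about 283–517. I continue down in small steps, watching the force.

```bash
echo '{"rows": [[0,0,4,0,0,0],[0,0,4,0,0,0],[0,0,0,0,0,0]]}' | python3 -m jog
echo '{"rows": [[0,0,3,0,0,0],[0,0,2,0,0,0],[0,0,0,0,0,0]]}' | python3 -m jog
echo '{"rows": [[0,0,1.5,0,0,0],[0,0,1.5,0,0,0],[0,0,0,0,0,0],[0,0,0,0,0,0]]}' | python3 -m jog
python3 -c "
from h import *
print(now()[2]['moment'])"
```

```text
t: 10.2
ee_pos: [416.2, 20.0, 48.6]
orientation: [-0.806, -3.035, -0.001]
ft_force: [0.1, 0.4, -0.2]
width: 15.7
grasp_force: 30.0
t: 10.45
ee_pos: [416.3, 20.0, 43.7]
orientation: [-0.806, -3.035, -0.002]
ft_force: [-0.2, 0.2, -1.6]
width: 15.9
grasp_force: 30.0
t: 10.78
ee_pos: [416.5, 20.1, 41.1]
orientation: [-0.806, -3.036, -0.002]
ft_force: [0.4, 0.2, -1.4]
width: 16.2
grasp_force: 30.0
[0.11195654 0.14336445 0.06824073]
```

```bash
echo '{"rows": [[0,0,1,0,0,0],[0,0,1,0,0,0],[0,0,0,0,0,0]]}' | python3 -m jog
echo '{"rows": [[0,0,0.7,0,0,0],[0,0,0.7,0,0,0],[0,0,0,0,0,0]]}' | python3 -m jog
python3 -c "
from pan import *
print(now()[2]['moment'])
T,S=clouds()
for c in(T,S):
    fit('mid',[494,-23,4,np.radians(150),0,0],near(c[c[:,2]>6],[494,-23],41));fit('large',[494,-23,0,np.radians(57),0,0],near(c[c[:,2]>6],[494,-23],160),up=True)
im=snap('side')
X=np.array([480,0,50]);q=im['R']@X+im['t'];u=int(im['fx']*q[0]/q[2]+im['cx']);v=int(im['fy']*q[1]/q[2]+im['cy']);print(u,v)
cv2.imwrite('pics/s3.png',cv2.resize(im['img'][v-38:v+37,u-50:u+50,::-1],(800,600),interpolation=cv2.INTER_CUBIC))"
```

```text
t: 11.03
ee_pos: [416.5, 20.1, 39.2]
orientation: [-0.806, -3.036, -0.002]
ft_force: [-1.7, 0.8, 2.9]
width: 16.1
grasp_force: 30.0
t: 11.28
ee_pos: [416.2, 20.2, 37.8]
orientation: [-0.806, -3.036, -0.002]
ft_force: [-3.4, 3.5, 4.3]
width: 15.9
grasp_force: 30.0
[0.18308246 0.23321243 0.05713895]
mid [491.4 -23.9   8.2] deg [ 2.8886e+04  6.0000e-01 -0.0000e+00] 331 med 0.83
large [489.1 -21.4   9.1] deg [53.6 -0.   0. ] 476 med 1.53
mid [493.6 -21.    0.6] deg [2.85005e+04 2.30000e+00 0.00000e+00] 324 med 0.96
large [496.1 -18.7   8.3] deg [54.3 -0.   0. ] 645 med 1.02
266 206
```

View pics/s3.png

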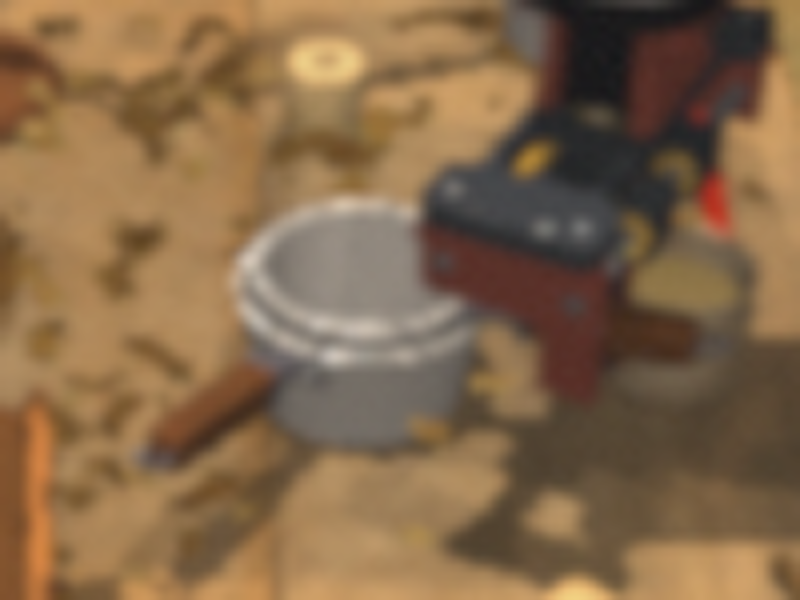

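The middle pan's rim stands evenly about 8 mm above the large pan's rim, so it is home or nearly so. The handles are well apart: the large pan's grip is at (210,415) and the middle pan's at (650,335). I relax the sideways force and release.

```bash
echo '{"rows": [[0.7,0,0,0,0,0],[0.7,0,0,0,0,0],[0,0,0,0,0,0]]}' | python3 -m jog
echo '{"rows": [[0,0,0,0,0,0],[0,0,0,0,0,0],[0,0,0,0,0,0],[0,0,0,0,0,0]]}' | python3 -m jog 30
echo '{"rows": [[0,0,-10,0,0,0],[0,0,-30,0,0,0],[0,0,-35,0,0,0],[0,0,-35,0,0,0],[0,0,0,0,0,0]]}' | python3 -m jog
python3 - <<'E'
from pan import *
print(now()[2]['qpos'],now()[0])
a=np.radians(19.8);C=np.array([386.7,-279.8,0])
go(C+[84*np.cos(a),84*np.sin(a),160],down(19.8-90))
E
```

```text
t: 11.68
ee_pos: [416.2, 20.7, 37.9]
orientation: [0.806, 3.035, 0.002]
ft_force: [0.7, -1.4, 0.7]
width: 15.7
grasp_force: 30.0
t: 12.02
ee_pos: [415.2, 20.8, 37.7]
orientation: [-0.806, -3.036, -0.002]
ft_force: [0.5, 0.4, -0.7]
width: 29.7
grasp_force: 0.0
t: 12.43
ee_pos: [418.7, 20.7, 152.8]
orientation: [0.804, 3.028, 0.006]
ft_force: [1.7, 0.8, -0.3]
width: 30.0
grasp_force: 0.0
[ 2.01837649e-02  2.30818143e-01  2.12706057e+00  1.73981999e-03
  7.74586022e-01 -1.03279994e+00] [418.72125136  20.73181513 152.77399366]
rot [ 0.011 -0.003  2.277] | 2.28  tr_before [-175.8 -212.9   -7.2]  tr_after [-47.9 271.9  -7.2] dworld [  47.  -272.1    7.2]
```

```bash
echo '{"rows": [[-25,-30.4,-1,0,0,0],[-25,-30.4,-1,0,0,0],[-25,-30.4,-1,0,0,0],[-25,-30.4,-1,0,0,0],[-25,-30.4,-1,0,0,0]]}' | python3 -m jog 50
echo '{"rows": [[-25,-30.4,-1,0,0,0],[-25,-30.4,-1,0,0,0],[0,0,0,0,0,0.12],[0,0,0,0,0,0.12],[0,0,0,0,0,0.12]]}' | python3 -m jog
echo '{"rows": [[0,0,0,0,0,0.12],[0,0,0,0,0,0.12],[0,0,0,0,0,0.12],[0,0,0,0,0,0.12],[0,0,0,0,0,0.12]]}' | python3 -m jog
echo '{"rows": [[0,0,0,0,0,0.12],[0,0,0,0,0,0.12],[0,0,0,0,0,0.12],[0,0,0,0,0,0.12],[0,0,0,0,0,0.12]]}' | python3 -m jog
echo '{"rows": [[0,0,0,0,0,0.12],[0,0,0,0,0,0.12],[0,0,0,0,0,0.12],[0,0,0,0,0,0.12],[0,0,0,0,0,0.12]]}' | python3 -m jog
echo '{"rows": [[0,0,0,0,0,0.12],[0,0,0,0,0,0],[0,0,0,0,0,0]]}' | python3 -m jog
python3 - <<'E'
from pan import *
print(now()[2]['qpos'])
T,S=clouds()
for c in(T,S):
    c=c[c[:,2]>6];fit('large',[495,-23,0,np.radians(57),0,0],near(c,[495,-23],160),5,up=True);fit('mid',[495,-23,3,np.radians(150),0,0],near(c,[495,-23],160),5,up=True)
C=np.array([386.7,-279.8,0]);a=np.radians(19.8)
go(C+[84*np.cos(a),84*np.sin(a),43],down(19.8-90))
E
```

```text
t: 12.85
ee_pos: [448.2, -175.1, 152.1]
orientation: [-0.806, -3.036, -0.002]
ft_force: [0.9, 0.6, 0.0]
width: 50.0
grasp_force: 0.0
t: 13.27
ee_pos: [461.2, -251.7, 153.4]
orientation: [-1.347, -2.836, -0.002]
ft_force: [-0.5, -0.1, -1.1]
width: 50.2
grasp_force: 0.0
t: 13.68
ee_pos: [461.3, -250.7, 153.5]
orientation: [-2.123, -2.313, -0.001]
ft_force: [-0.2, -0.7, -0.7]
width: 49.9
grasp_force: 0.0
t: 14.1
ee_pos: [461.3, -250.7, 153.6]
orientation: [-2.712, -1.582, -0.0]
ft_force: [-0.4, 0.2, -0.2]
width: 50.0
grasp_force: 0.0
t: 14.52
ee_pos: [461.3, -250.7, 153.6]
orientation: [-3.058, -0.711, 0.001]
ft_force: [0.1, 0.2, -0.5]
width: 50.0
grasp_force: 0.0
t: 14.77
ee_pos: [461.4, -250.8, 153.8]
orientation: [-3.093, -0.541, 0.001]
ft_force: [-0.1, 0.5, -0.2]
width: 50.3
grasp_force: 0.0
[-5.21102050e-01  3.74660380e-01  1.90031583e+00  1.35118434e-03
  8.68082404e-01  7.02703140e-01]
large [496.8 -20.5   8.8] deg [57.4 -0.   0. ] 490 med 1.49
mid [491.4 -23.3   7.8] deg [151.  -0.   0.] 534 med 1.08
large [496.4 -18.1   9. ] deg [54.5 -0.   0. ] 714 med 1.08
mid [495.8 -19.7   1.2] deg [152.1  -0.   -0. ] 797 med 1.37
rot [-0.002 -0.     0.   ] | 0.0  tr_before [  3.8   2.1 111. ]  tr_after [  3.8   1.9 111. ] dworld [   4.2   -0.5 -111. ]
```

```bash
echo '{"rows": [[2,1,35,0,0,0],[1.8,1,35,0,0,0],[0,0,25,0,0,0],[0,0,16,0,0,0],[0,0,0,0,0,0]]}' | python3 -m jog
echo '{"rows": [[0,0,0,0,0,0],[0,0,0,0,0,0],[0,0,0,0,0,0],[0,0,0,0,0,0],[0,0,0,0,0,0]]}' | python3 -m jog 0
echo '{"rows": [[0,0,0,0,0,0],[0,0,0,0,0,0],[0,0,0,0,0,0]]}' | python3 -m jog
python3 - <<'E'
from pan import *
p,R0,o=now();print(p,o['qpos'],o['ft_force'])
T,S=clouds()
# rim circles of middle: height band
for c in(T,S):
    for H,r in((56,40.5),(48,46.5)):
        q=np.array([494,-22.])
        for k in range(4):
            d=np.hypot(*(c[:,:2]-q).T);Q=c[(np.abs(d-r)<(6 if k<2 else 3))&(np.abs(c[:,2]-H)<4)]
            q=least_squares(lambda v:np.hypot(Q[:,0]-v[0],Q[:,1]-v[1])-r,q,loss='soft_l1').x
        print(H,q.round(1),len(Q),np.median(Q[:,2]))
E
```

```text
t: 15.28
ee_pos: [463.8, -250.2, 40.2]
orientation: [-3.09, -0.538, 0.007]
ft_force: [-0.1, 0.3, 0.1]
width: 50.3
grasp_force: 0.0
t: 15.7
ee_pos: [466.6, -251.8, 44.5]
orientation: [3.095, 0.536, 0.003]
ft_force: [-0.7, 0.6, 0.6]
width: 20.0
grasp_force: 0.0
t: 15.95
ee_pos: [466.6, -251.7, 44.1]
orientation: [-3.095, -0.535, -0.002]
ft_force: [1.3, 0.3, 5.5]
width: 16.0
grasp_force: 30.0
[ 466.63654652 -251.65800093   44.07275373] [-0.5177444   0.56406835  1.93460064  0.00201331  0.64198647  0.70903002] [1.30980919 0.31894577 5.51517626]
56 [493.7 -23.1] 79 56.71982779562525
48 [494.1 -23.3] 82 47.92050990147834
56 [496.7 -22.1] 82 54.52368802302789
48 [496.9 -22.5] 53 46.908458288897315
```

```bash
echo '{"rows": [[0,0,-5,0,0,0],[0,0,-25,0,0,0],[0,0,-35,0,0,0],[0,0,-35,0,0,0],[24.5,-22.1,0,0,0,0]]}' | python3 -m jog
echo '{"rows": [[24.5,-22.1,0,0,0,0],[24.5,-22.1,0,0,0,0],[24.5,-22.1,0,0,0,0],[24.5,-22.1,0,0,0,0],[24.5,-22.1,0,0,0,0]]}' | python3 -m jog
echo '{"rows": [[0,0,0,0,0,0.1],[0,0,0,0,0,0.116],[0,0,0,0,0,0.116],[0,0,0,0,0,0.116],[0,0,0,0,0,0.116]]}' | python3 -m jog
echo '{"rows": [[0,0,0,0,0,0.116],[0,0,0,0,0,0.116],[0,0,0,0,0,0.116],[0,0,0,0,0,0.116],[0,0,0,0,0,0]]}' | python3 -m jog
python3 - <<'E'
from pan import *
p,R0,o=now();print(p,o['qpos'],o['ft_force'],o['moment'])
a=np.radians(-40)
go([495.3+84.7*np.cos(a),-22.8+84.7*np.sin(a),130],down(-130))
E
```

```text
t: 16.47
ee_pos: [483.5, -226.8, 149.2]
orientation: [3.092, 0.529, 0.01]
ft_force: [1.7, -0.5, -1.0]
width: 15.9
grasp_force: 30.0
t: 16.88
ee_pos: [559.9, -75.8, 143.5]
orientation: [-3.094, -0.535, 0.001]
ft_force: [0.8, 0.1, -1.8]
width: 15.8
grasp_force: 30.0
t: 17.3
ee_pos: [559.3, -77.1, 143.3]
orientation: [-3.12, 0.355, 0.002]
ft_force: [0.4, -0.3, -1.1]
width: 15.9
grasp_force: 30.0
t: 17.72
ee_pos: [559.4, -77.3, 143.4]
orientation: [-2.956, 1.062, 0.002]
ft_force: [0.7, -0.5, -1.9]
width: 15.9
grasp_force: 30.0
[559.35252307 -77.30435444 143.36809498] [-1.58981095e-01  4.41160753e-01  1.82008780e+00  1.35112236e-03
  8.81571177e-01  2.10056897e+00] [ 0.67555283 -0.46477678 -1.93743949] [-0.01782822  0.09301376  0.00429842]
rot [-0.     0.002  0.009] | 0.01  tr_before [ 0.6 -0.6 13.4]  tr_after [ 0.6 -0.6 13.4] dworld [  0.8   0.1 -13.4]
```

```bash
echo '{"rows": [[0,0,18,0,0,0],[0,0,18,0,0,0],[0,0,2,0,0,0],[0,0,0,0,0,0],[0,0,0,0,0,0]]}' | python3 -m jog
cat > rim.py <<'E'
from pan import *
def rim(c,q,H,r,dz=4):
    q=np.array(q,float)
    for k in range(4):
        d=np.hypot(*(c[:,:2]-q).T);Q=c[(np.abs(d-r)<(6 if k<2 else 3))&(np.abs(c[:,2]-H)<dz)]
        if len(Q)<8: return print('few',len(Q))
        q=least_squares(lambda v:np.hypot(Q[:,0]-v[0],Q[:,1]-v[1])-r,q,loss='soft_l1').x
    A=np.c_[Q[:,:2]-q,np.ones(len(Q))];s=np.linalg.lstsq(A,Q[:,2],rcond=None)[0]
    an=np.degrees(np.arctan2(*(Q[:,:2]-q).T[::-1]))
    print(r,q.round(1),len(Q),'z',np.median(Q[:,2]).round(1),'slope deg',np.degrees(s[:2]).round(1),'sectors',np.histogram(an,6,(-180,180))[0]);return q
E
python3 - <<'E'
from rim import *
p,R0,o=now();print(p,o['ft_force'],o['moment'])
a=np.radians(-40);q=p[:2]-84.7*np.array([np.cos(a),np.sin(a)]);print('nominal',q)
T,S=clouds()
for c,b in((T,.8),(S,-1.2)):
    rim(c,q,p[2]-44+58+b,34.5,5);fit('small',[*q,p[2]-44,a,0,0],near(c[c[:,2]>62],q,45),8);rim(c,[495,-22.5],48,46.5)
E
```

```text
t: 18.13
ee_pos: [560.0, -77.3, 106.0]
orientation: [-2.959, 1.053, 0.001]
ft_force: [-0.3, -0.3, -1.5]
width: 16.1
grasp_force: 30.0
[559.97967089 -77.30197052 105.9513181 ] [-0.33145839 -0.2958474  -1.47076593] [ 0.03038556  0.03301973 -0.0024594 ]
nominal [495.09570656 -22.85785998]
34.5 [491.1 -21.5] 37 z 120.5 slope deg [1.1 1.8] sectors [ 0  0  0 13 16  8]
small [491.9 -21.   64.8] deg [ 2.86232e+04 -0.00000e+00  4.00000e-01] 131 med 0.55
46.5 [494.6 -23. ] 32 z 48.3 slope deg [-1.1  1. ] sectors [ 0  0  0 11 15  6]
34.5 [495.1 -20.7] 109 z 118.1 slope deg [0.1 0.2] sectors [19 26 15 15 24 10]
small [494.4 -21.1  61.8] deg [-7.2978e+03 -1.0000e+00  0.0000e+00] 551 med 0.7
46.5 [497.  -22.9] 60 z 46.9 slope deg [ 0.  -0.7] sectors [ 5  0  6 14 20 15]
```

```bash
echo '{"rows": [[3,0,4,0,0,0],[0,0,12,0,0,0],[0,0,10,0,0,0],[0,0,4,0,0,0],[0,0,0,0,0,0]]}' | python3 -m jog
echo '{"rows": [[0,0,4,0,0,0],[0,0,4,0,0,0],[0,0,4,0,0,0],[0,0,0,0,0,0],[0,0,0,0,0,0]]}' | python3 -m jog
echo '{"rows": [[0,0,3,0,0,0],[0,0,3,0,0,0],[0,0,2,0,0,0],[0,0,0,0,0,0],[0,0,0,0,0,0]]}' | python3 -m jog
python3 - <<'E'
from rim import *
p,R0,o=now();print(p,o['ft_force'],o['moment'])
a=np.radians(-40);q=p[:2]-88*np.array([np.cos(a),np.sin(a)]);print('nominal',q)
T,S=clouds()
for c,b in((T,.8),(S,-1.2)):
    rim(c,q,p[2]-44+58+b,34.5,5);rim(c,[495,-22.5],48,46.5)
E
```

```text
t: 18.65
ee_pos: [560.9, -78.9, 73.8]
orientation: [-2.958, 1.056, 0.006]
ft_force: [0.7, -0.1, -1.1]
width: 15.8
grasp_force: 30.0
t: 19.07
ee_pos: [562.1, -79.1, 63.4]
orientation: [-2.958, 1.055, 0.001]
ft_force: [-1.6, -0.1, -1.3]
width: 16.0
grasp_force: 30.0
t: 19.48
ee_pos: [562.1, -79.1, 55.5]
orientation: [-2.958, 1.056, 0.001]
ft_force: [-0.8, 1.2, -1.0]
width: 15.7
grasp_force: 30.0
[562.13992077 -79.06071885  55.48001489] [-0.80462484  1.18254962 -0.97754821] [-0.02249835  0.05934235 -0.01012247]
nominal [494.72800977 -22.4954092 ]
34.5 [494.  -23.2] 34 z 70.9 slope deg [-1.2  2.9] sectors [ 0  0  0 13 13  8]
46.5 [493.4 -23.6] 32 z 49.8 slope deg [-1.9 -0.9] sectors [ 0  0  0 11 16  5]
34.5 [496.4 -22.6] 96 z 67.4 slope deg [-0.4  0.8] sectors [14 25 15 14 17 11]
46.5 [497.7 -22.6] 64 z 46.5 slope deg [-0.4 -0.5] sectors [ 6  0  8 16 20 14]
```

Centred. I lower the last 5 mm or so.

```bash
echo '{"rows": [[0,0,1.5,0,0,0],[0,0,1.5,0,0,0],[0,0,0,0,0,0]]}' | python3 -m jog
echo '{"rows": [[0,0,1,0,0,0],[0,0,0.7,0,0,0],[0,0,0,0,0,0]]}' | python3 -m jog
echo '{"rows": [[0,0,0.7,0,0,0],[0,0,0,0,0,0],[0,0,0,0,0,0]]}' | python3 -m jog
```

```text
t: 19.83
ee_pos: [562.0, -79.1, 52.4]
orientation: [-2.958, 1.056, 0.001]
ft_force: [0.0, -0.5, -1.6]
width: 15.8
grasp_force: 30.0
t: 20.08
ee_pos: [562.1, -79.0, 50.8]
orientation: [-2.958, 1.055, 0.001]
ft_force: [0.3, 1.2, -1.1]
width: 15.6
grasp_force: 30.0
t: 20.33
ee_pos: [562.2, -79.1, 50.2]
orientation: [-2.958, 1.055, 0.001]
ft_force: [0.1, -0.5, -1.5]
width: 15.7
grasp_force: 30.0
```

```bash
echo '{"rows": [[0,0,0.6,0,0,0],[0,0,0.4,0,0,0],[0,0,0,0,0,0]]}' | python3 -m jog
echo '{"rows": [[0,0,0.6,0,0,0],[0,0,0.4,0,0,0],[0,0,0,0,0,0]]}' | python3 -m jog
python3 - <<'E'
from rim import *
p,R0,o=now();print(p,o['ft_force'],o['moment'])
T,S=clouds()
for c,b in((T,.8),(S,-1.2)):
    rim(c,[495,-22.5],63+b,34.5,5);rim(c,[495,-22.5],56+b,40.5);rim(c,[495,-22.5],48+b,46.5)
E
```

```text
t: 20.58
ee_pos: [562.7, -79.3, 49.8]
orientation: [-2.958, 1.055, -0.001]
ft_force: [-0.5, -1.0, 5.2]
width: 15.8
grasp_force: 30.0
t: 20.83
ee_pos: [563.2, -79.5, 49.2]
orientation: [-2.958, 1.055, -0.003]
ft_force: [0.2, -2.5, 6.5]
width: 15.9
grasp_force: 30.0
[563.20183929 -79.54560885  49.16442918] [ 0.17702738 -2.45231284  6.50069311] [-0.19974075  0.42436961  0.0887418 ]
34.5 [495.8 -23.9] 29 z 64.6 slope deg [0.5 3.6] sectors [ 0  0  0 10 12  7]
40.5 [493.8 -23.2] 35 z 57.4 slope deg [1.4 3.7] sectors [ 0  0  0 14 11 10]
46.5 [494.3 -23.3] 30 z 49.6 slope deg [-1.8  0.9] sectors [ 0  0  0 12 10  8]
34.5 [497.4 -22.5] 109 z 61.7 slope deg [-0.2  1. ] sectors [21 25 17 13 20 13]
40.5 [496.4 -22.3] 56 z 54.3 slope deg [ 0.1 -0.8] sectors [ 5  0  5 14 18 14]
46.5 [497.3 -23. ] 66 z 46.0 slope deg [-0.3 -0.7] sectors [ 6  0  7 15 23 15]
```

```bash
echo '{"rows": [[0,0,0,0,0,0],[0,0,0,0,0,0],[0,0,0,0,0,0],[0,0,0,0,0,0]]}' | python3 -m jog 30
echo '{"rows": [[0,0,-10,0,0,0],[0,0,-30,0,0,0],[0,0,-35,0,0,0],[0,0,-35,0,0,0],[0,0,-20,0,0,0]]}' | python3 -m jog
echo '{"rows": [[0,0,0,0,0,-0.12],[0,0,0,0,0,-0.12],[0,0,0,0,0,-0.12],[0,0,0,0,0,-0.12],[0,0,0,0,0,-0.12]]}' | python3 -m jog 86
echo '{"rows": [[0,0,0,0,0,-0.12],[0,0,0,0,0,-0.12],[0,0,0,0,0,-0.12],[0,0,0,0,0,0]]}' | python3 -m jog
python3 - <<'E'
from rim import *
p,R0,o=now();print(p,o['qpos'])
T,S=clouds()
for c,b in((T,.8),(S,-1.2)):
    rim(c,[495,-22.5],64+b,34.5,4);rim(c,[495,-22.5],56+b,40.5);rim(c,[495,-22.5],48+b,46.5)
# cup
for n in('top','side'):
    c=cloud(dict(np.load(n+'0.npz'))).reshape(-1,3);c=c[np.isfinite(c).all(1)]
    q=rim(c,[400,270],66,28,5)
    if q is None:q=np.array([400,270])
    d=c[:,:2]-q;r=np.hypot(*d.T);k=(r>36)&(r<64)&(c[:,2]>14)&(c[:,2]<66);an=np.arctan2(d[k,1],d[k,0])
    print(n,'ear',k.sum(),np.degrees(np.median(an)).round(1),np.degrees(np.percentile(an,[10,90])).round(1),np.percentile(r[k],[5,95]).round(0),np.percentile(c[k,2],[5,50,95]).round(0))
    # stand
    k=(np.hypot(c[:,0]-660,c[:,1]+229)<14)&(c[:,2]>195)&(c[:,2]<222);print('post',k.sum(),((c[k].min(0)+c[k].max(0))/2).round(1),c[k].mean(0).round(1))
    k=(c[:,0]<645)&(c[:,0]>580)&(np.abs(c[:,1]+215)<25)&(c[:,2]>172)&(c[:,2]<215);H=c[k];f=cv2.fitLine(H[:,:2].astype(np.float32),cv2.DIST_HUBER,0,.01,.01).ravel();f*=-np.sign(f[0])if 0 else 1
    print('hook',len(H),np.degrees(np.arctan2(f[1],f[0])).round(1),f[2:].round(1),'minx',H[H[:,0].argmin()].round(0),[(x,np.median(H[np.abs(H[:,0]-x)<5],0).round(1).tolist()) for x in(590,600,610,620,630,640)])
cup=np.array([400,270.5,0]);go(cup+[0,0,120],down(-53))
E
```

```text
t: 21.27
ee_pos: [562.0, -79.0, 48.0]
orientation: [-2.958, 1.055, 0.001]
ft_force: [0.8, -0.3, -0.0]
width: 29.9
grasp_force: 0.0
t: 21.68
ee_pos: [563.5, -79.4, 182.4]
orientation: [-2.957, 1.055, -0.006]
ft_force: [0.4, -0.0, -0.2]
width: 30.0
grasp_force: 0.0
t: 22.1
ee_pos: [562.1, -79.2, 179.0]
orientation: [-3.138, 0.125, -0.001]
ft_force: [-0.4, -0.2, 0.2]
width: 59.8
grasp_force: 0.0
t: 22.43
ee_pos: [562.1, -79.2, 178.8]
orientation: [-3.11, -0.436, -0.001]
ft_force: [0.5, -0.2, 0.3]
width: 84.7
grasp_force: 0.0
[562.13410169 -79.16334561 178.823432  ] [-1.61536494e-01  3.95142136e-01  1.79228990e+00  1.49649983e-03
  9.54124982e-01  1.12959229e+00]
34.5 [493.9 -22.6] 28 z 66.0 slope deg [-0.1  0.2] sectors [ 0  0  0  8 12  8]
40.5 [492.2 -22.9] 30 z 58.1 slope deg [-0.9  0.6] sectors [ 0  0  2  7 10 11]
46.5 [495.  -22.6] 35 z 48.7 slope deg [-0.7 -0.5] sectors [ 0  2  3  8 17  5]
34.5 [497.1 -22. ] 85 z 62.0 slope deg [0.1 0.7] sectors [14 18 13 12 15 13]
40.5 [496.4 -22.8] 56 z 53.9 slope deg [ 0.3 -0.4] sectors [ 5  0  6 13 19 13]
46.5 [496.8 -23.5] 58 z 45.9 slope deg 
[... 324 characters left out ...]
14.3, 186.0]), (610, [608.7, -215.2, 185.8]), (620, [618.2, -218.0, 186.3]), (630, [630.0, -222.0, 186.3]), (640, [640.7, -225.7, 186.0])]
28 [402.5 271.4] 108 z 64.9 slope deg [0.4 0.5] sectors [18 21 13 19 22 15]
side ear 81 -144.0 [-147.    73.5] [43. 64.] [16. 30. 59.]
post 25 [ 662.4 -229.2  203. ] [ 661.5 -227.7  203. ]
hook 45 -15.2 [ 612.3 -214.1] minx [ 582. -206.  197.] [(590, [589.0, -207.6, 188.8]), (600, [598.8, -210.8, 182.3]), (610, [608.7, -213.3, 180.5]), (620, [618.4, -215.5, 182.6]), (630, [630.0, -218.2, 183.0]), (640, [641.5, -223.4, 184.1])]
rot [-0.001 -0.001 -0.375] | 0.38  tr_before [ -62.8 -380.2   59. ]  tr_after [  80.9 -376.9   58.7] dworld [-162.2  349.7  -58.7]
```

```bash
echo '{"rows": [[0,0,0,0,0,-0.12],[0,0,0,0,0,-0.12],[0,0,0,0,0,-0.125],[8.1,-37.7,0,0,0,0],[8.1,-37.7,0,0,0,0]]}' | python3 -m jog
echo '{"rows": [[8.1,-37.7,0,0,0,0],[8.1,-37.7,0,0,0,0],[8.1,-37.7,0,0,0,0],[8.1,-37.7,0,0,0,0],[8.1,-37.7,0,0,0,0]]}' | python3 -m jog
echo '{"rows": [[8.1,-37.7,5,0,0,0],[8.1,-37.7,15,0,0,0],[8.1,-37.7,15,0,0,0],[0,0,15,0,0,0],[0,0,0,0,0,0]]}' | python3 -m jog
python3 - <<'E'
from rim import *
p,R0,o=now();print(p,o['qpos'])
go(np.array([401.5,271,33]),down(-53.5))
E
```

```text
t: 22.95
ee_pos: [530.5, -9.5, 178.5]
orientation: [-2.985, -0.978, -0.002]
ft_force: [0.6, 0.4, -0.8]
width: 86.0
grasp_force: 0.0
t: 23.37
ee_pos: [449.3, 167.8, 178.9]
orientation: [-2.983, -0.981, -0.001]
ft_force: [0.7, 1.8, -0.1]
width: 86.1
grasp_force: 0.0
t: 23.78
ee_pos: [399.9, 272.6, 126.8]
orientation: [-2.982, -0.989, 0.005]
ft_force: [-0.1, -0.4, 0.7]
width: 85.7
grasp_force: 0.0
[399.86062249 272.60197043 126.76181801] [5.73130114e-01 3.67147628e-01 2.00268320e+00 1.44023786e-03
 7.74878111e-01 1.50243787e+00]
rot [-0.001  0.003  0.003] | 0.0  tr_before [ 0.6  2.4 93.8]  tr_after [ 0.4  2.3 93.8] dworld [  1.6  -1.6 -93.8]
```

```bash
echo '{"rows": [[0.5,2.3,30,0,0,0],[0,0,30,0,0,0],[0,0,22,0,0,0],[0,0,12,0,0,0],[0,0,0,0,0,0]]}' | python3 -m jog
echo '{"rows": [[0,0,0,0,0,0],[0,0,0,0,0,0],[0,0,0,0,0,0],[0,0,0,0,0,0],[0,0,0,0,0,0]]}' | python3 -m jog 40
echo '{"rows": [[0,0,0,0,0,0],[0,0,0,0,0,0]]}' | python3 -m jog 40
python3 - <<'E'
from rim import *
p,R0,o=now();print(p,o['qpos'],o['ft_force'])
E
```

```text
t: 24.2
ee_pos: [403.4, 268.6, 33.1]
orientation: [-2.984, -0.982, 0.006]
ft_force: [-0.3, -1.2, 0.3]
width: 85.9
grasp_force: 0.0
t: 24.62
ee_pos: [404.7, 270.6, 35.7]
orientation: [-2.981, -0.987, -0.004]
ft_force: [-0.6, -0.6, 5.9]
width: 58.2
grasp_force: 30.0
t: 24.78
ee_pos: [404.7, 270.6, 35.7]
orientation: [-2.981, -0.987, -0.003]
ft_force: [0.8, -1.7, 7.6]
width: 58.0
grasp_force: 30.0
[404.73084248 270.60572599  35.68509101] [5.64358214e-01 5.39985679e-01 2.03156938e+00 1.58350925e-03
 5.67552397e-01 1.49437936e+00] [ 0.76088806 -1.71713592  7.59417461]
```

```bash
echo '{"rows": [[0,0,-6,0,0,0],[0,0,-35,0,0,0],[0,0,-40,0,0,0],[0,0,-40,0,0,0],[0,0,-36,0,0,0]]}' | python3 -m jog
echo '{"rows": [[0,0,0,0,0,-0.108],[0,0,0,0,0,-0.108],[0,0,0,0,0,-0.108],[0,0,0,0,0,-0.108],[0,0,0,0,0,-0.108]]}' | python3 -m jog
echo '{"rows": [[0,0,0,0,0,-0.106],[-20,15,0,0,0,0],[-30,22.5,0,0,0,0],[-30,22.5,0,0,0,0],[-30,22.5,0,0,0,0]]}' | python3 -m jog
echo '{"rows": [[-30,22.5,0,0,0,0],[-30,22.5,0,0,0,0],[-30,22.5,0,0,0,0],[-30,22.5,0,0,0,0],[-30,22.5,0,0,0,0]]}' | python3 -m jog
echo '{"rows": [[-30,22.5,0,0,0,0],[-30,22.5,0,0,0,0],[-20,15,0,0,0,0],[0,0,0,0,0,0],[0,0,0,0,0,0]]}' | python3 -m jog
python3 - <<'E'
from rim import *
p,R0,o=now();print(p,o['qpos'],o['ft_force'],o['moment'])
go([561.9,-151.2,191],down(-16.5))
go([561.9,-151.2,191])
E
```

```text
t: 25.2
ee_pos: [403.7, 269.9, 194.1]
orientation: [-2.981, -0.987, -0.001]
ft_force: [0.9, 0.8, -1.3]
width: 58.2
grasp_force: 30.0
t: 25.62
ee_pos: [403.7, 269.9, 192.2]
orientation: [-2.605, -1.754, -0.002]
ft_force: [-0.1, 0.0, -1.2]
width: 58.2
grasp_force: 30.0
t: 26.03
ee_pos: [452.1, 140.1, 191.9]
orientation: [-2.513, -1.884, -0.001]
ft_force: [0.6, 0.1, -0.7]
width: 58.3
grasp_force: 30.0
t: 26.45
ee_pos: [518.0, -36.1, 191.7]
orientation: [-2.514, -1.882, -0.001]
ft_force: [0.3, 0.7, 0.2]
width: 58.3
grasp_force: 30.0
t: 26.87
ee_pos: [552.8, -129.0, 191.2]
orientation: [-2.516, -1.879, -0.001]
ft_force: [-0.5, 0.9, 0.1]
width: 57.8
grasp_force: 30.0
[ 552.75440395 -128.95597502  191.17028468] [-2.50883938e-01  3.79088367e-01  1.78318188e+00  1.58721648e-03
  9.80086952e-01  3.60790378e-02] [-0.50159783  0.86938206  0.13436443] [-0.08862302  0.0585168  -0.01826766]
rot [-0.001 -0.001  0.   ] | 0.0  tr_before [-18.7  15.1   0.1]  tr_after [-18.7  15.1   0.2] dworld [  9.1 -22.2  -0.2]
rot [0. 0. 0.] | 0.0  tr_before [-18.7  15.1   0.1]  tr_after [-18.7  15.1   0.1] dworld [  9.1 -22.2  -0.2]
```

```bash
echo '{"rows": [[-10,0,0,0,0,0],[-8.7,5,0,0,0,0],[0,0,0,0,0,0],[0,0,0,0,0,0]]}' | python3 -m jog
python3 - <<'E'
from rim import *
p,R0,o=now();print(p,o['ft_force'])
im=snap('side');w=snap('wrist')
X=np.array([600,-190,185]);q=im['R']@X+im['t'];u=int(im['fx']*q[0]/q[2]+im['cx']);v=int(im['fy']*q[1]/q[2]+im['cy'])
a=cv2.resize(im['img'][v-45:v+45,u-60:u+60],(400,300),interpolation=cv2.INTER_CUBIC)
b=cv2.resize(w['img'],(400,300))
t=snap('top');q=t['R']@X+t['t'];u2=int(t['fx']*q[0]/q[2]+t['cx']);v2=int(t['fy']*q[1]/q[2]+t['cy'])
c=cv2.resize(t['img'][v2-30:v2+30,u2-40:u2+40],(400,300),interpolation=cv2.INTER_CUBIC)
cv2.imwrite('pics/h1.png',np.vstack([np.hstack([a,b]),np.hstack([c,c*0])])[:,:,::-1]);print(u,v,u2,v2)
S=cloud(im).reshape(-1,3);S=S[np.isfinite(S).all(1)]
cu=p[:2]-2.3*R0[:2,0];print('cup nominal',cu)
for c_ in (S,cloud(t).reshape(-1,3)): rim(c_[np.isfinite(c_).all(1)],cu,p[2]-35.7+66,28,5)
for nm,c_ in(('s',S),('w',cloud(w).reshape(-1,3))):
    L=(c_-[*cu,p[2]-35.7])@R0*[-1,1,-1]  # cup frame: x to ear
    k=(L[:,0]>33)&(L[:,0]<68)&(np.abs(L[:,1])<15)&(L[:,2]>0)&(L[:,2]<66)
    print(nm,k.sum(),L[k].round(0)[::max(1,k.sum()//15)].tolist())
E
```

```text
t: 27.2
ee_pos: [552.5, -147.2, 191.3]
orientation: [-2.514, -1.883, -0.001]
ft_force: [0.1, 0.1, -1.2]
width: 58.2
grasp_force: 30.0
[ 552.48184784 -147.16875521  191.31723918] [ 0.05996014  0.13545979 -1.21250846]
227 137 326 163
cup nominal [ 551.83454154 -149.37578633]
28 [ 552.  -149.5] 53 z 219.6 slope deg [ 1.4 -0.1] sectors [ 5 14 10 10  8  6]
few 0
s 5 [[51.0, 0.0, 59.0], [52.0, -3.0, 59.0], [43.0, 1.0, 59.0], [48.0, -1.0, 57.0], [51.0, -3.0, 56.0]]
w 349 [[40.0, -5.0, 58.0], [41.0, 1.0, 58.0], [41.0, 1.0, 59.0], [42.0, 0.0, 59.0], [43.0, -0.0, 60.0], [45.0, -0.0, 59.0], [45.0, -1.0, 61.0], [47.0, -1.0, 60.0], [47.0, -2.0, 61.0], [50.0, -3.0, 59.0], [51.0, -3.0, 59.0], [52.0, -4.0, 60.0], [54.0, -4.0, 59.0], [56.0, -4.0, 59.0], [57.0, -3.0, 59.0], [57.0, -0.0, 60.0]]
```

View pics/h1.png

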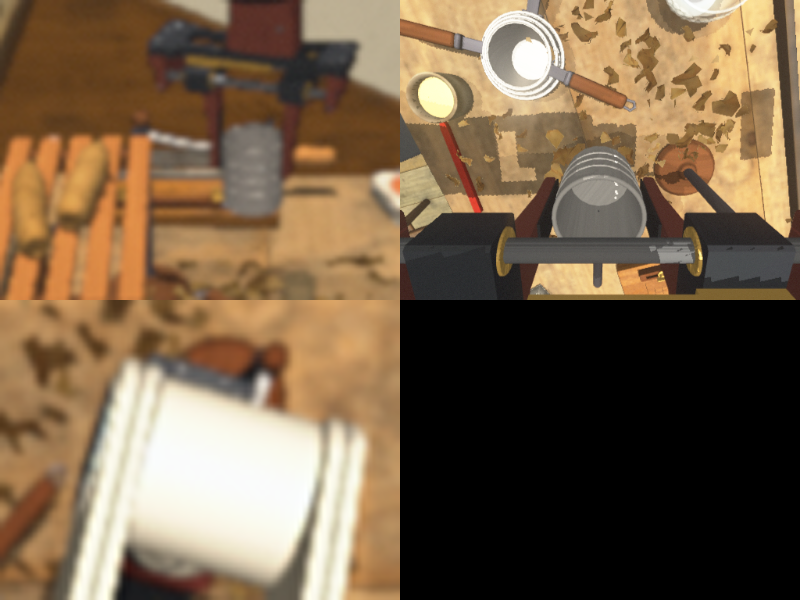

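The wrist view (top right) shows the ear below the gripper bar at (598,275), and the hook and post to the right at (710,190). I measure the hook in that same camera for a relative fix.

```bash
python3 - <<'E'
from rim import *
p,R0,o=now();w=snap('wrist');c=cloud(w).reshape(-1,3);c=c[np.isfinite(c).all(1)]
k=(c[:,0]>570)&(c[:,0]<690)&(c[:,1]>-250)&(c[:,1]<-190)&(c[:,2]>165)&(c[:,2]<225);H=c[k];print(len(H))
L=(H-p)@R0
for y in range(10,130,6):
    m=np.abs(L[:,1]-y)<3
    if m.sum()>2: print(y,m.sum(),'toolx',np.median(L[m,0]).round(1),L[m,0].min().round(1),L[m,0].max().round(1),'z',np.median(H[m,2]).round(1),H[m,2].max().round(1),'world',np.median(H[m],0).round(1))
E=(c-p)@R0;m=(np.abs(E[:,1])<15)&(E[:,0]<-34)&(E[:,0]>-72)&(c[:,2]>195)&(c[:,2]<225)
print('ear',m.sum(),[(x,np.median(E[m&(np.abs(E[:,0]-x)<2),1]).round(1),np.median(c[m&(np.abs(E[:,0]-x)<2),2]).round(1)) for x in range(-64,-36,4)])
E
```

```text
0
ear 349 [(-64, np.float64(nan), np.float64(nan)), (-60, np.float64(-1.9), np.float64(215.0)), (-56, np.float64(-1.9), np.float64(215.0)), (-52, np.float64(-1.4), np.float64(215.0)), (-48, np.float64(-1.9), np.float64(215.1)), (-44, np.float64(-1.9), np.float64(214.9)), (-40, np.float64(-1.3), np.float64(215.5))]
  return _methods._mean(a, axis=axis, dtype=dtype,
  ret = ret.dtype.type(ret / rcount)
```

```bash
echo '{"rows": [[-1.8,3,0,0,0,0],[0,12,0,0,0,0],[0,10,0,0,0,0],[0,10,0,0,0,0],[0,0,0,0,0,0]]}' | python3 -m jog
echo '{"rows": [[0,8,0,0,0,0],[0,8,0,0,0,0],[0,7,0,0,0,0],[0,0,0,0,0,0]]}' | python3 -m jog
echo '{"rows": [[0,8,0,0,0,0],[0,7.2,0,0,0,0],[0,0,0,0,0,0],[0,0,0,0,0,0]]}' | python3 -m jog
python3 - <<'E'
from rim import *
p,R0,o=now();print(p,o['moment']);go([622.2,-169.7,168])
im=snap('side');w=snap('wrist')
X=np.array([600,-190,185]);q=im['R']@X+im['t'];u=int(im['fx']*q[0]/q[2]+im['cx']);v=int(im['fy']*q[1]/q[2]+im['cy'])
a=cv2.resize(im['img'][v-36:v+36,u-48:u+48],(400,300),interpolation=cv2.INTER_CUBIC)
b=cv2.resize(w['img'],(400,300));cv2.imwrite('pics/h2.png',np.hstack([a,b])[:,:,::-1])
E
```

```text
t: 27.82
ee_pos: [587.8, -159.5, 191.3]
orientation: [2.514, 1.883, 0.003]
ft_force: [0.6, -0.7, -1.2]
width: 58.0
grasp_force: 30.0
t: 28.15
ee_pos: [609.2, -165.9, 191.2]
orientation: [2.515, 1.883, 0.002]
ft_force: [0.1, 0.5, -0.6]
width: 58.3
grasp_force: 30.0
t: 28.48
ee_pos: [622.6, -169.8, 191.0]
orientation: [-2.514, -1.882, -0.001]
ft_force: [0.5, -0.5, -0.8]
width: 58.5
grasp_force: 30.0
[ 622.59893323 -169.77692154  191.04298812] [-0.06657486  0.06143715 -0.03678313]
rot [0. 0. 0.] | 0.0  tr_before [-0.1 -0.4 23. ]  tr_after [-0.1 -0.4 23. ] dworld [ -0.4   0.1 -23. ]
```

View pics/h2.png

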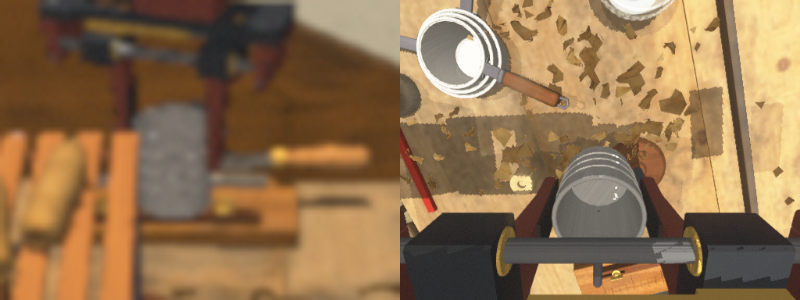

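Nothing touched on the way in. The ear is still visible at (597,275) in the wrist view, but the hook is hidden behind the gripper bar. I lower until the ear takes load.

```bash
echo '{"rows": [[0,0,6,0,0,0],[0,0,6,0,0,0],[0,0,5,0,0,0],[0,0,0,0,0,0]]}' | python3 -m jog
echo '{"rows": [[0,0,2,0,0,0],[0,0,2,0,0,0],[0,0,0,0,0,0]]}' | python3 -m jog
echo '{"rows": [[0,0,1.5,0,0,0],[0,0,0,0,0,0],[0,0,0,0,0,0]]}' | python3 -m jog
python3 -c "
from h import *
print(now()[2]['moment'])"
```

```text
t: 28.92
ee_pos: [621.2, -169.3, 172.4]
orientation: [-2.512, -1.881, 0.001]
ft_force: [0.6, -0.4, -1.2]
width: 58.5
grasp_force: 30.0
t: 29.17
ee_pos: [622.1, -169.6, 169.7]
orientation: [-2.514, -1.882, -0.001]
ft_force: [0.0, -0.2, -0.6]
width: 58.3
grasp_force: 30.0
t: 29.42
ee_pos: [622.3, -169.6, 168.7]
orientation: [-2.514, -1.882, -0.001]
ft_force: [0.2, -0.2, -1.6]
width: 58.4
grasp_force: 30.0
[-0.04012209  0.07678783 -0.0238678 ]
```

```bash
echo '{"rows": [[0,0,1.5,0,0,0],[0,0,0,0,0,0],[0,0,0,0,0,0]]}' | python3 -m jog
echo '{"rows": [[0,0,1.5,0,0,0],[0,0,0,0,0,0],[0,0,0,0,0,0]]}' | python3 -m jog
echo '{"rows": [[0,0,1.5,0,0,0],[0,0,0,0,0,0],[0,0,0,0,0,0]]}' | python3 -m jog
python3 -c "
from h import *
print(now()[2]['moment'])"
```

```text
t: 29.67
ee_pos: [622.2, -169.6, 167.1]
orientation: [-2.514, -1.882, -0.001]
ft_force: [-0.5, 0.0, -0.6]
width: 58.2
grasp_force: 30.0
t: 29.92
ee_pos: [622.5, -169.7, 165.9]
orientation: [-2.514, -1.883, -0.001]
ft_force: [0.3, 0.5, 0.3]
width: 58.3
grasp_force: 30.0
t: 30.17
ee_pos: [622.6, -169.8, 164.8]
orientation: [-2.515, -1.883, -0.002]
ft_force: [-2.5, 0.2, 4.9]
width: 58.1
grasp_force: 30.0
[-0.25959191  0.34600719 -0.034254  ]
```

```bash
echo '{"rows": [[0,-1,0,0,0,0],[0,-1,0,0,0,0],[0,0,0,0,0,0]]}' | python3 -m jog
echo '{"rows": [[0,0,0.7,0,0,0],[0,0,0,0,0,0],[0,0,0,0,0,0]]}' | python3 -m jog
python3 -c "
from h import *
print(now()[2]['moment'])"
```

```text
t: 30.42
ee_pos: [621.2, -169.3, 164.9]
orientation: [2.514, 1.883, 0.003]
ft_force: [1.9, -0.9, 5.8]
width: 58.0
grasp_force: 30.0
t: 30.67
ee_pos: [621.0, -169.3, 164.2]
orientation: [2.514, 1.883, 0.002]
ft_force: [1.3, -0.6, 7.6]
width: 58.0
grasp_force: 30.0
[-0.48632541 -0.03727632  0.13616186]
```

```bash
echo '{"rows": [[-1.6,0,3.6,0,-0.08,0],[-1.6,0,3.6,0,-0.08,0],[0,0,0,0,0,0]]}' | python3 -m jog
echo '{"rows": [[-1.6,0,3.6,0,-0.08,0],[-1.6,0,3.6,0,-0.08,0],[0,0,0,0,0,0]]}' | python3 -m jog
python3 -c "
from h import *
p,R,o=now();print(o['qpos'],(p+R@[-46,0,-18]).round(1),R[:,2])"
```

```text
t: 30.92
ee_pos: [619.2, -171.1, 155.9]
orientation: [2.431, 1.824, -0.199]
ft_force: [-0.5, 2.3, 6.7]
width: 58.3
grasp_force: 30.0
t: 31.17
ee_pos: [617.4, -175.0, 148.6]
orientation: [2.341, 1.758, -0.382]
ft_force: [-0.9, 5.1, 5.9]
width: 58.2
grasp_force: 30.0
[-0.14392206  0.56535096  1.62711453 -0.37199388  1.03057404  0.34467991] [ 606.9 -211.5  180.2] [-0.09141595 -0.30172104 -0.94900344]
```

```bash
echo '{"rows": [[-0.8,0,3.4,0,-0.08,0],[-0.8,0,3.4,0,-0.08,0],[0,0,0,0,0,0]]}' | python3 -m jog
echo '{"rows": [[-1,0,3.4,0,-0.08,0],[-1,0,3.4,0,-0.08,0],[0,0,0,0,0,0]]}' | python3 -m jog
python3 -c "
from h import *
p,R,o=now();print(o['qpos'],(p+R@[-46,0,-18]).round(1),R[:,2],R[:,0],o['moment'])"
```

```text
t: 31.42
ee_pos: [615.8, -178.8, 142.1]
orientation: [2.244, 1.685, -0.553]
ft_force: [-1.0, 4.5, 2.2]
width: 57.8
grasp_force: 30.0
t: 31.67
ee_pos: [613.8, -184.2, 136.6]
orientation: [2.139, 1.606, -0.712]
ft_force: [-1.1, 1.2, -0.2]
width: 57.7
grasp_force: 30.0
[-0.02946985  0.66143218  1.60842978 -0.67698031  1.16159235  0.623346  ] [ 606.7 -209.5  178.5] [-0.17249025 -0.56988663 -0.80341542] [ 0.22198746  0.77216745 -0.59538138] [ 0.33684292  0.01717344 -0.06340983]
```

```bash
echo '{"rows": [[0.6,0,0.8,0,0,0],[0.6,0,0.8,0,0,0],[0,0,0,0,0,0]]}' | python3 -m jog
echo '{"rows": [[0.6,0,0.8,0,0,0],[0.6,0,0.8,0,0,0],[0,0,0,0,0,0]]}' | python3 -m jog
```

```text
t: 31.92
ee_pos: [615.4, -185.7, 137.4]
orientation: [2.141, 1.602, -0.705]
ft_force: [0.8, 0.4, 0.1]
width: 57.9
grasp_force: 30.0
t: 32.17
ee_pos: [615.8, -186.1, 136.3]
orientation: [2.138, 1.6, -0.707]
ft_force: [-0.5, 1.2, 4.6]
width: 58.5
grasp_force: 30.0
```

```bash
echo '{"rows": [[0,0,0,0,0,0],[0,0,0,0,0,0],[0,0,0,0,0,0],[0,0,0,0,0,0]]}' | python3 -m jog 78
echo '{"rows": [[0,0,-6,0,0,0],[0,0,-15,0,0,0],[0,0,-25,0,0,0],[0,0,-35,0,0,0],[0,0,-35,0,0,0]]}' | python3 -m jog
echo '{"rows": [[0,0,-35,0,0,0],[0,0,-35,0,0,0],[0,0,-35,0,0,0],[0,0,0,0,0,0],[0,0,0,0,0,0]]}' | python3 -m jog
python3 - <<'E'
from rim import *
p,R0,o=now();print(p,o['ft_force'],o['qpos'])
im=snap('side')
X=np.array([600,-190,160]);q=im['R']@X+im['t'];u=int(im['fx']*q[0]/q[2]+im['cx']);v=int(im['fy']*q[1]/q[2]+im['cy'])
a=cv2.resize(im['img'][v-45:v+45,u-60:u+60],(400,300),interpolation=cv2.INTER_CUBIC)
t=snap('top');q=t['R']@X+t['t'];u=int(t['fx']*q[0]/q[2]+t['cx']);v=int(t['fy']*q[1]/q[2]+t['cy'])
b=cv2.resize(t['img'][v-45:v+45,u-60:u+60],(400,300),interpolation=cv2.INTER_CUBIC)
w=snap('wrist');cv2.imwrite('pics/e.png',np.vstack([np.hstack([a,b]),np.hstack([cv2.resize(w['img'],(400,300)),a*0])])[:,:,::-1])
E
```

```text
t: 32.5
ee_pos: [615.5, -185.4, 135.1]
orientation: [2.138, 1.601, -0.707]
ft_force: [-0.9, 0.7, 0.4]
width: 77.7
grasp_force: 0.0
t: 32.92
ee_pos: [635.0, -117.8, 229.9]
orientation: [2.139, 1.602, -0.708]
ft_force: [0.8, 0.6, -0.2]
width: 78.1
grasp_force: 0.0
t: 33.33
ee_pos: [654.0, -57.0, 315.4]
orientation: [2.137, 1.602, -0.7]
ft_force: [-0.6, -0.4, -0.9]
width: 78.2
grasp_force: 0.0
[653.95526246 -56.9734669  315.35382367] [-0.63506528 -0.36662007 -0.9175746 ] [ 0.15213694  0.52688784  1.38391277 -0.57126594  1.53607356  0.54695954]
```

View pics/e.png

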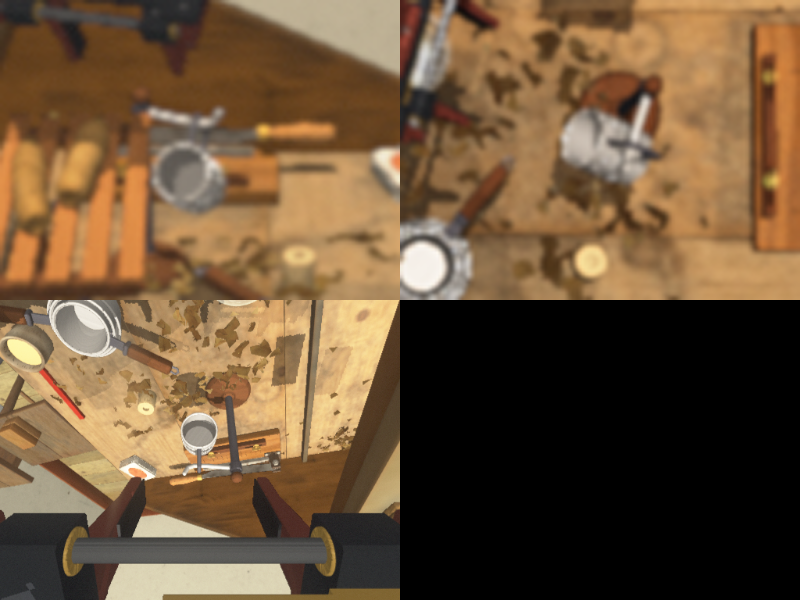

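The cup hangs by its ear on the hook: side view (190,170), top view (605,140) with the ear on the rod. I let it settle and make a last check.

```bash
echo '{"rows": [[0,0,-20,0,0,0],[0,0,0,0,0,0],[0,0,0,0,0,0],[0,0,0,0,0,0],[0,0,0,0,0,0]]}' | python3 -m jog
echo '{"rows": [[0,0,0,0,0,0],[0,0,0,0,0,0],[0,0,0,0,0,0],[0,0,0,0,0,0],[0,0,0,0,0,0]]}' | python3 -m jog
python3 - <<'E'
from rim import *
im=snap('side');t=snap('top')
for i,b in((t,.8),(im,-1.2)):
    c=cloud(i).reshape(-1,3);c=c[np.isfinite(c).all(1)]
    for H,r in((64,34.5),(56,40.5),(48,46.5)): rim(c,[495,-22.5],H+b,r)
cv2.imwrite('pics/f.png',np.vstack([cv2.resize(im['img'][130:355,130:330],(800,300))[:, :400]*0+cv2.resize(im['img'][120:345,150:350],(400,300)) if 0 else cv2.resize(i['img'][y:y+150,x:x+240],(480,300),interpolation=cv2.INTER_CUBIC) for i,x,y in((im,150,130),(t,130,120))])[:,:,::-1])
E
```

```text
t: 33.9
ee_pos: [655.5, -48.2, 327.5]
orientation: [2.138, 1.601, -0.71]
ft_force: [1.1, -0.3, 0.3]
width: 78.1
grasp_force: 0.0
t: 34.32
ee_pos: [656.1, -47.5, 328.7]
orientation: [2.138, 1.601, -0.707]
ft_force: [0.6, -0.6, 0.5]
width: 77.7
grasp_force: 0.0
34.5 [494.3 -23.5] 73 z 65.0 slope deg [0.5 0.2] sectors [10 15 13  9 15 11]
40.5 [494.1 -23.4] 78 z 56.9 slope deg [0.3 0.4] sectors [10 16 13 13 13 13]
46.5 [494.7 -23.2] 72 z 49.1 slope deg [-0.7 -0.2] sectors [10 12  8 14 16 12]
34.5 [496.6 -21.9] 80 z 62.4 slope deg [-0.1  0.4] sectors [14 17 13 12 12 12]
40.5 [496.4 -22.3] 54 z 54.5 slope deg [-0.1 -1.8] sectors [ 4  0  5 15 18 12]
46.5 [497.6 -22. ] 59 z 46.4 slope deg [0.4 0.4] sectors [ 5  0  7 15 20 12]
```

View pics/f.png

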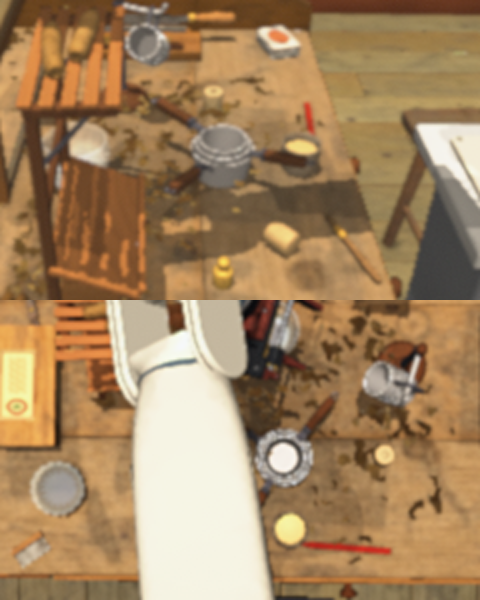

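The three pans are nested at (220,150) in the side view, with level rims 8 mm apart and the handles turned well apart. The cup hangs still at (148,42), and the other things are where they were.

```bash
python3 -c "
from workcell import ticket
print(ticket.close_job())"
```

```text
the job is handed in; nothing more can be done
None
```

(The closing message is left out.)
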